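# Clamp the drill core and hold the reading head down

### The arm

A 6-joint arm with a two-finger parallel gripper is mounted at the origin on the work surface. World frame = base frame: x ahead of the robot, y to its left, z up, the work surface at z = 0. Lengths are in mm, angles in rad, forces in N, time in s.
With the tool pointing down it reaches from about 350 to 975 mm from the base axis. Payload 7.1 kg.
Tool frame: the origin (TCP) lies at the very end of the fingers, on their centre line; the grasp point (between the pads) lies 19 mm behind it (ctrl.grip_depth is the distance from the TCP to the grasp point, in mm); x points along the fingers, z is the direction in which the jaws open and shut, and the axes are right-handed (so a half turn about x gives the same grasp; the last joint's range is limited). The gripper opens to 88 mm and grips with 3 to 60 N. Pads are 20 mm wide; open, the fingers measure 115 mm over their backs; the gripper's body (75 mm by 178 mm) begins 61 mm behind the grasp point.
Start: joints at [1.134, 0.423, 1.63, -0, 1.089, -0.019], TCP at [253.562, 571.236, 194.175] pointing down, gripper open.
Joint ranges: [-3, 3], [-0.9, 2.11], [0.09, 2.58], [-1.31, 4.45], [0.11, 2.69], [-2.54, 2.54]. Speed limits (rad/s): [2.39, 2.39, 3.01, 3.14, 3.14, 3.14].

### API

Orientations are given as a rotation vector (axis times angle).
In Python, from workcell import ctrl gives the robot as it stands. The module is installed in compiled form; this text tells all that it offers.
- The arm moves only by the tool send_rows, never from a script. Its argument "rows" is a list of rows, each a list of 4 numbers: the shift along the tool's x, y, z in mm, then the turn about the tool's x in rad. In form: [[x, y, z, turn], ...]. A call has 1 to 10 rows; each row shifts and turns the pose as measured when the row begins, along the tool's axes as they then stand; what a row does not reach is not made up. A row lasts 1/12 s, in which the tool goes at most 41.7 mm and 7.16 degrees, less where a joint would pass 70% of its speed; a pose out of reach is approached as far as the arm can. A call with a gripper value outside its range is refused whole. "fingers" is the opening, from 0 (shut) to 1 (fully open), set as the call begins (left out, the last holds). The fingers move at their own pace and stop on an object; the grip force is fixed at half the most. Time passes only in rows, so rows that do not move let the fingers close. It gives the time, the measured TCP pose, the force and the opening at its end, in the units of the state.
- ctrl.get_obs(): the state, without advancing time (a new reading comes with each control period).
- ctrl.get_image(name): name is "side" or "top" or "wrist"; returns a dict with "img" (420x560x3 uint8, red, green, blue), "depth" (420x560 float32, mm along the optical axis (not along the pixel's ray), 0 where there is no reading), "mtx" (3x3 intrinsics, pixels), "dist_coeffs" ([k1, k2, p1, p2, k3] as OpenCV has them; the pictures are not rectified), "world_from_camera" (4x4, takes a point from camera to world coordinates). Camera axes: x right, y down, z forward; pixel columns grow to the right and rows downward; lengths in mm; the calibration is good to about 2 mm. A picture is of the moment at which its call begins.
- ctrl.close_job(): hands the job in, once; it reports no verdict.
The state is a dict: "t": time; "qpos": joint angles; "qvel": joint speeds; "joint_torque": joint torques, N m; "ee_pos": TCP position; "orientation": TCP orientation; "ft_force": force on the tool from outside, world axes, zero at the start; "moment": the same for the moment, N m; "width": finger opening in mm.
Only numpy, scipy, OpenCV 4.12 (cv2) and the standard library are available. Lean on these libraries where they do the work, as an engineer would, in place of code of your own. Each camera call takes 0.05 s, during which the arm holds its last target.

### The job

Turn the crank on the core fixture clockwise until its rubber pad is clamped firmly on the drill core (about a quarter to a third of a turn beyond first touch), let go of the crank, and only then press the spring-return lever down by its crossbar, past the first two notches into the third, so that the reading head sits just above the core. The lever springs back if let go: finish while your gripper is still holding the crossbar down in the third notch. Leave the core in its cradle and do not disturb the other things on the bench.

Things in the scene. Friction and masses are not known exactly. Their poses are not given: they have to be found in the camera images.
- tester: Fixed grey core fixture on a 160 x 360 x 15 mm base; origin: centre of its underside. x points away from its front (lever bar at the front, -x), y along the core, z up. At y = +70 mm the screw clamp: posts at x = +-52 mm, 130 x 36 mm crosshead with its top 168 mm up, crank above. At y = -85 mm the lever, hinged at the rear and pointing forward, beside a curved bar with three notch marks.
- core: Grey rock cylinder, 48 mm diameter, 220 mm long, about 1 kg, lying loose in the V cradle of the fixture along its y; origin at its centre, 56 mm above the table, so its top line is 80 mm above the table. It already lies in the right place.
- pad: Black rubber clamp pad, 50 x 50 x 8 mm, straight above the core; origin: centre of its underside. Sinks 20 mm per clockwise turn of the crank (3.18 mm per rad). Once on the core it is backed by a spring, 4 N per mm over 8 mm (12.7 N per rad of crank), then solid. Firmly clamped means over 8 N. The screw stays where it is left.
- crank (a joint): Angle of the clamp's crank, rad, grows clockwise seen from above (lowering the pad), 0 to 16; the pad touches the core at about 11 rad. It turns with about 0.12 N m of friction (2.4 N at the grip) and stays where it is left.
- crank_grip (a point): A point in the crank's upright round black grip (16 mm diameter, 38 mm tall; top 16 mm above the point, lower end 22 mm below), a sleeve spinning freely on its pin. It runs in a level circle of 50 mm radius about the screw axis, 205 mm above the table. The crank's arm and hub lie below it, tops 181 mm above the table.
- screw_axis (a point): Fixed point on the upright axis of the clamp screw, 200 mm above the table: centre of the crank's circle.
- lever (a joint): Angle of the spring-return lever, rad: 0 raised (rest), growing as it is pressed down. Notches are felt at 0.2, 0.4 and 0.6 (third, just before the stop at 0.63). The spring returns it to 0 from every notch when let go. Press at the crossbar: about 4 N at the start, 9 N to hold the third notch, bumps between notches up to 12 N.
- lever_pivot (a point): Point on the level hinge axis (along the fixture's y) of the lever, 130 mm above the table, in the lever's plane.
- handle_bar: Black round level crossbar on the lever's free end, 22 mm diameter, 85 mm long, along the fixture's y, pointing away from the clamp; a stiff sleeve (0.1 N m to turn). Origin: on its axis at the lever's end, 160 mm from the pivot. The lever points 0.5 rad above level at joint 0 and 0.1 rad below in the third notch: bar axis 207 down to 114 mm above the table.
- bar_mid (a point): Point on the crossbar's centre line, 38 mm from the lever along the free part: where to press (from above, on its top) or grip.
- end_cap: Bystander: small blue plastic cap like an open cup, 56 mm wide, 30 mm tall, standing in front of the fixture. Leave alone.
- tape_roll: Bystander: roll of yellow tape, 64 mm wide, 25 mm tall, lying in front of the fixture. Leave alone.
- offcut: Bystander: short upright piece of rock core, 48 mm diameter, 45 mm tall, to the right of the fixture. Leave alone.
- mallet: Bystander: mallet with wooden handle, 260 mm long, lying to the left of the fixture. Leave alone.
- pen_cup: Bystander: square white cup with markers, 60 mm wide, about 130 mm tall. Leave alone.
- flask: Bystander: blue drinking flask, 68 mm diameter, 200 mm tall. Leave alone.
- brush: Bystander: hand brush lying at the near right. Leave alone.
- notebook: Bystander: brown notebook, 150 x 210 x 14 mm, lying on the right. Leave alone.
Things that resemble listed ones, but are neither listed nor needed, are in the scene too. Of the things that look like the core, the larger one is meant.

How it is judged (in metres and radians):
On the way, in this order (a step that is already met when the one before it is completed fails the run):
1. the pad is clamped on the core with more than 8 N and the crank is let go (contact force between pad and core above 8 N and contact force between the fingers and tester below 0.2 N), for 0.3 s.
2. the lever is pressed into the third notch by its crossbar with the core still clamped (contact force between pad and core above 8 N and value of joint lever above 0.565 rad and contact force between the fingers and handle_bar above 3 N), for 0.3 s.
At the end, for the whole second after the job is handed in: The gripper's fingers hold the crossbar with more than 3 N, the lever stands in the third notch (above 0.565 rad), the pad presses on the core with more than 8 N (2 mm of spring travel), and the core lies within 10 mm of where it started (all of step 2 and distance of core from where it was at the start of the episode below 0.01 m); the arm keeps its last pose, push and grip.
It fails at once if the lever is pressed past its first notch while the core is not clamped (value of joint lever above 0.3 rad and contact force between pad and core below 4 N).
It fails at once if the core is shifted by more than 15 mm (distance of core from where it was at the start of the episode above 0.015 m).
It fails at once if a bystander is moved by more than 30 mm (distance of any of end_cap, tape_roll, offcut, mallet, pen_cup, flask, brush, notebook from where it was at the start of the episode above 0.03 m).
It also fails if it takes over 53 s, if anything falls off the work surface, if the arm or the gripper's body presses on something with over 40 N, if the wrist force passes 120 N, or if a joint passes its speed limit or range.

## Working session

There is one attempt and no reset: what is moved stays moved. The work goes in short steps, Python scripts to look and compute and a tool call to move; the robot and the scene stay as the last step left them, time stands still between calls to the robot, and variables do not carry over. Pictures are saved under pics/ and viewed, and the job is handed in when it is done.

Besides the shell and the picture viewer there is one more tool, called after "Emit:" as name(argument=value, ...), one argument or row to a line, values as JSON. send_rows: Moves the arm, as the interface text tells. Its arguments: {"type":"object","properties":{"rows":{"type":"array"},"fingers":{"type":"number"}},"required":["rows"]}

```bash
mkdir -p pics; cat > h.py <<'E'
import numpy as np, cv2
from scipy.spatial.transform import Rotation as R
from workcell import ctrl
def shot(name,fn,crop=None,scale=1):
    d=ctrl.get_image(name); np.savez('pics/'+fn+'.npz',**d)
    im=d['img'][:,:,::-1]
    if crop: 
        a,b,c,e=crop; im=im[b:e,a:c]
    if scale!=1: im=cv2.resize(im,None,fx=scale,fy=scale,interpolation=cv2.INTER_CUBIC)
    cv2.imwrite('pics/'+fn+'.png',im); return d
def crop(fn,out,c,scale):
    d=np.load('pics/'+fn+'.npz'); im=d['img'][c[1]:c[3],c[0]:c[2],::-1]
    cv2.imwrite('pics/'+out+'.png',cv2.resize(im,None,fx=scale,fy=scale,interpolation=cv2.INTER_CUBIC))
def ray(d,u,v):
    p=cv2.undistortPoints(np.array([[[u,v]]],float),d['mtx'],d['dist_coeffs'])[0,0]
    T=d['world_from_camera']; return T[:3,3],T[:3,:3]@np.array([p[0],p[1],1])
def atz(d,u,v,z):
    o,r=ray(d,u,v); return o+r*(z-o[2])/r[2]
def dep(d,u,v):
    o,r=ray(d,u,v); return o+r*float(d['depth'][int(round(v)),int(round(u))])
def proj(d,P):
    T=np.linalg.inv(d['world_from_camera']); P=np.atleast_2d(P)
    return cv2.projectPoints(P.astype(float),cv2.Rodrigues(T[:3,:3])[0],T[:3,3],d['mtx'],d['dist_coeffs'])[0][:,0]
def tool():
    o=ctrl.get_obs(); return np.array(o['ee_pos']),R.from_rotvec(o['orientation']).as_matrix(),o
E
python3 - <<'E'
from h import *
np.set_printoptions(precision=3,suppress=True)
for n in ['side','top','wrist']: shot(n,n+'0')
p,M,o=tool(); print(p,M,o['ft_force'],o['t'],o['width'])
E
```

```text
[253.363 570.827 193.58 ] [[-0.001 -0.914  0.406]
 [-0.001  0.406  0.914]
 [-1.     0.    -0.001]] [0.005 0.132 0.394] 0.15 87.7895610768345
```

View pics/side0.png

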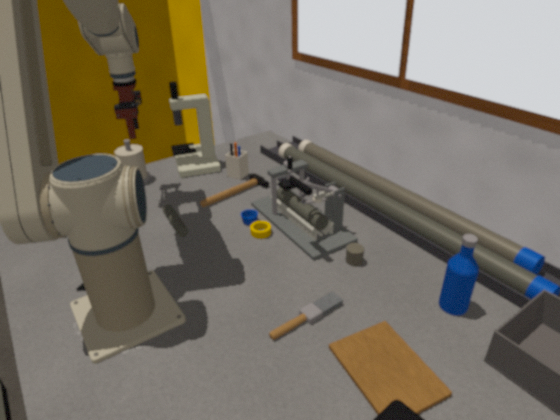

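View pics/top0.png

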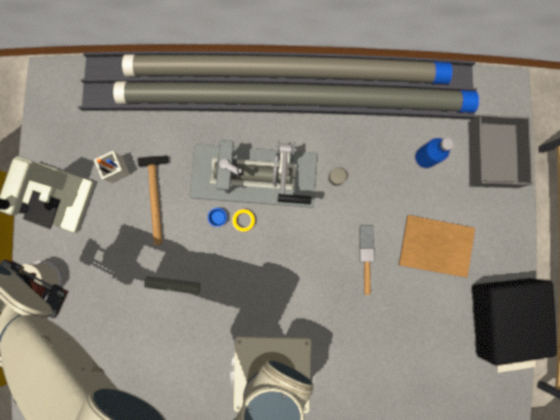

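View pics/wrist0.png

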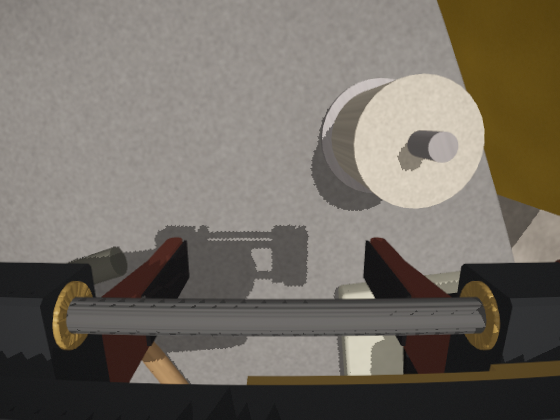

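```bash
python3 - <<'E'
from h import *
np.set_printoptions(precision=2,suppress=True)
crop('top0','top0c',(180,130,340,225),5)
crop('side0','side0c',(240,140,370,260),5)
d=np.load('pics/top0.npz')
for u,v in [(192,202),(193,144),(318,151),(313,207)]: print(atz(d,u,v,15),dep(d,u,v))
print(d['world_from_camera'],d['mtx'])
E
```

```text
[491.22 239.9   15.  ] [492.73 242.61  -1.65]
[661.96 243.79  15.  ] [665.91 246.91  -3.88]
[ 648.95 -122.33   15.  ] [ 652.48 -123.9    -2.65]
[ 484.7  -110.06   15.  ] [ 486.19 -111.45   -2.33]
[[   0.02   -1.      0.08  360.26]
 [  -1.     -0.02    0.      5.85]
 [  -0.     -0.08   -1.   1456.72]
 [   0.      0.      0.      1.  ]] [[502.53   0.   271.34]
 [  0.   502.53 206.67]
 [  0.     0.     1.  ]]
```

View pics/top0c.png

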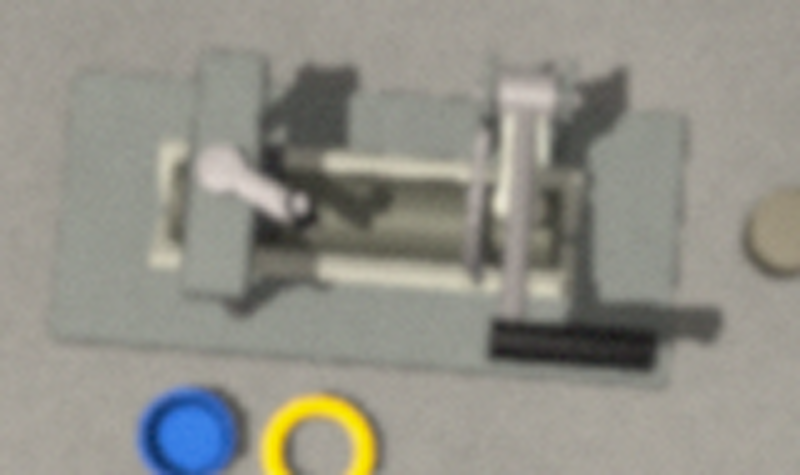

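View pics/side0c.png

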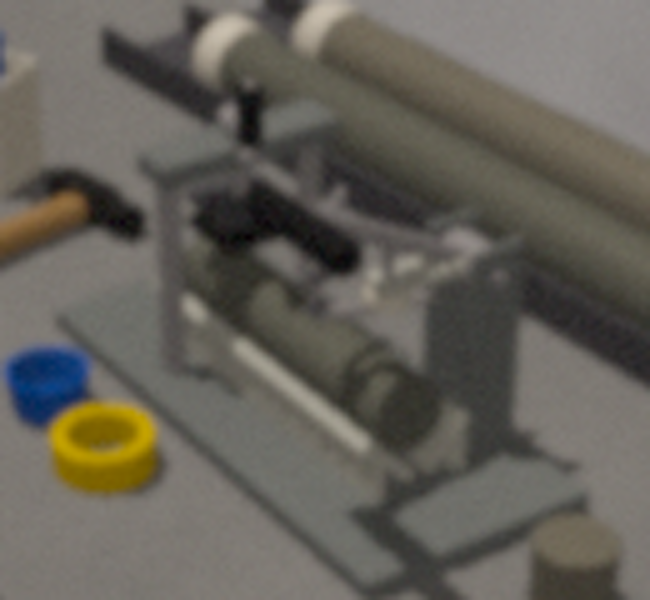

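```bash
cat > fit.py <<'E'
from h import *
from scipy.optimize import least_squares
np.set_printoptions(precision=2,suppress=True)
d=np.load('pics/top0.npz')
obs=[((75,75),(80,180,15)),((52,335),(-80,180,15)),((687,113),(80,-180,15)),((663,385),(-80,-180,15)),
((203,52),(65,88,168)),((266,55),(65,52,168)),((249,298),(-65,52,168)),((187,290),(-65,88,168)),
((218,166),(0,70,190)),((490,340),(160*np.cos(.5)*-1,-85,207)),((655,350),(160*np.cos(.5)*-1,-170,207))]
# pivot x unknown: leave lever points out of fit
uv=np.array([[a/5+180-.4,b/5+130-.4] for (a,b),_ in obs]); P=np.array([p for _,p in obs],float)
def W(q,P): 
    c,s=np.cos(q[2]),np.sin(q[2]); return P@np.array([[c,-s,0],[s,c,0],[0,0,1]]).T+[q[0],q[1],0]
n=9
r=least_squares(lambda q:(proj(d,W(q,P[:n]))-uv[:n]).ravel(),[570,60,0],loss='soft_l1',x_scale=[100,100,.1])
q=r.x
if __name__=='__main__':
    print(q,(proj(d,W(q,P[:n]))-uv[:n]))
    print('axis',W(q,np.array([[0,70,200.]])))
    print('grip top',atz(d,302/5+179.6,203/5+129.6,221))
    for u,v in [(490,340),(655,350)]: print('bar',atz(d,u/5+179.6,v/5+129.6,207+4))
E
python3 fit.py
python3 - <<'E'
from fit import *
# depth cloud near the grip & bar, in fixture frame
d=np.load('pics/top0.npz'); D=d['depth']
vv,uu=np.mgrid[130:225,180:340]; uv2=np.stack([uu.ravel(),vv.ravel()],1).astype(float)
n=cv2.undistortPoints(uv2[:,None],d['mtx'],d['dist_coeffs'])[:,0]; z=D[vv,uu].ravel()
C=np.c_[n*z[:,None],z]; T=d['world_from_camera']; X=C@T[:3,:3].T+T[:3,3]
c,s=np.cos(q[2]),np.sin(q[2]); F=(X-[q[0],q[1],0])@np.array([[c,-s,0],[s,c,0],[0,0,1]])
m=(X[:,2]>192)&(F[:,1]>0); print('high clamp',np.c_[X,F,uv2][m])
m=(F[:,1]<-70)&(X[:,2]>150); 
b=m&(F[:,1]<-92)&(F[:,0]<0); print('bar',F[b].mean(0),F[b].min(0),F[b].max(0),X[b].mean(0))
l=m&(abs(F[:,1]+85)<6); print(F[l][::3])
E
```

```text
[574.45  63.92  -0.05] [[-0.21 -1.02]
 [-0.5   1.13]
 [ 0.13 -0.03]
 [ 1.44  0.1 ]
 [-0.45 -0.72]
 [ 0.63 -0.4 ]
 [-0.04  0.23]
 [-1.46  0.85]
 [ 0.5  -0.07]]
axis [[577.93 133.83 200.  ]]
grip top [554.61  89.43 221.  ]
bar [489.26  -5.63 211.  ]
bar [486.16 -88.01 211.  ]
high clamp [[559.82  94.48 222.42 -16.13  29.8  222.42 238.   168.  ]
 [559.91  92.01 222.19 -15.92  27.33 222.19 239.   168.  ]
 [560.12  89.58 221.21 -15.59  24.92 221.21 240.   168.  ]
 [560.43  87.2  219.61 -15.16  22.55 219.61 241.   168.  ]
 [557.01  96.78 223.93 -19.05  31.95 223.93 237.   169.  ]
 [557.59  94.53 220.64 -18.36  29.74 220.64 238.   169.  ]
 [557.12  91.81 223.88 -18.69  27.   223.88 239.   169.  ]
 [557.37  89.41 222.64 -18.32  24.61 222.64 240.   169.  ]
 [557.3   86.87 223.42 -18.27  22.07 223.42 241.   169.  ]
 [557.85  84.59 220.3  -17.6   19.82 220.3  242.   169.  ]
 [555.46  97.16 217.8  -20.61  32.25 217.8  237.   170.  ]
 [554.45  94.17 224.56 -21.48  29.22 224.56 238.   170.  ]
 [554.96  91.89 221.64 -20.85  26.97 221.64 239.   170.  ]
 [555.24  89.5  220.21 -20.45  24.6  220.21 240
[... 2522 characters left out ...]
05]
 [-40.29 -89.95 185.64]
 [-44.23 -84.94 193.25]
 [-47.67 -80.03 197.32]
 [-46.16 -87.7  189.89]
 [-49.59 -82.77 193.89]
 [-49.41 -90.3  196.82]
 [-52.34 -85.43 196.94]
 [-55.13 -80.58 196.05]
 [-54.7  -88.13 196.99]
 [-57.67 -85.76 199.06]
 [-60.94 -83.37 203.71]
 [-63.89 -81.03 205.82]
 [-63.22 -88.54 204.76]
 [-66.17 -86.19 206.95]
 [-68.52 -83.9  203.94]
 [-72.07 -79.03 209.93]
 [-72.02 -86.44 214.31]
 [-74.73 -81.66 212.98]
 [-74.56 -89.06 216.36]
 [-77.29 -84.29 215.29]
 [-80.35 -79.5  217.2 ]
 [-79.74 -86.93 216.55]
 [-82.68 -82.15 217.4 ]
 [-81.99 -89.59 216.03]
 [-84.82 -84.82 215.8 ]
 [-87.63 -80.05 215.4 ]
 [-87.04 -87.48 214.96]
 [-89.4  -82.76 209.94]
 [-89.71 -90.07 218.66]]
```

```bash
cat >> h.py <<'E'
def plan(target,turn,n,p=None,M=None):
    """n rows, straight world line, total turn about tool x; prints rows"""
    if p is None: p,M,_=tool()
    step=(np.array(target,float)-p)/n; rows=[]
    for i in range(n):
        s=M.T@step; rows.append([round(float(x)) for x in s]+[round(turn/n,3)])
        M=M@R.from_rotvec([turn/n,0,0]).as_matrix()
    return rows
E
python3 - <<'E'
from h import *
r=plan([553,90,245],1.2,20); print(r[:10]);print(r[10:])
d=np.load('pics/side0.npz')
from fit import W,q
crop('side0','padc',(265,150,325,210),12)
# projected pad bottom edges for candidate gaps
for z in (80,90,100,110,120,130): print(z,proj(d,W(q,np.array([[-25,45,z],[-25,95,z],[25,45,z]])))[:].round(1).tolist())
E
```

```text
[[-3, -23, -16, 0.06], [-3, -24, -14, 0.06], [-3, -25, -13, 0.06], [-3, -26, -11, 0.06], [-3, -27, -10, 0.06], [-3, -27, -8, 0.06], [-3, -28, -7, 0.06], [-3, -28, -5, 0.06], [-3, -28, -3, 0.06], [-3, -28, -2, 0.06]]
[[-3, -28, 0, 0.06], [-3, -28, 2, 0.06], [-3, -28, 4, 0.06], [-3, -28, 5, 0.06], [-3, -27, 7, 0.06], [-3, -27, 8, 0.06], [-3, -26, 10, 0.06], [-3, -26, 12, 0.06], [-3, -25, 13, 0.06], [-3, -24, 15, 0.06]]
80 [[284.8, 196.5], [276.2, 190.0], [298.1, 192.0]]
90 [[284.7, 193.7], [276.2, 187.3], [298.1, 189.3]]
100 [[284.7, 190.8], [276.1, 184.5], [298.1, 186.5]]
110 [[284.6, 188.0], [276.0, 181.7], [298.1, 183.6]]
120 [[284.6, 185.1], [275.9, 178.9], [298.1, 180.8]]
130 [[284.5, 182.2], [275.9, 176.0], [298.2, 177.9]]
```

View pics/padc.png

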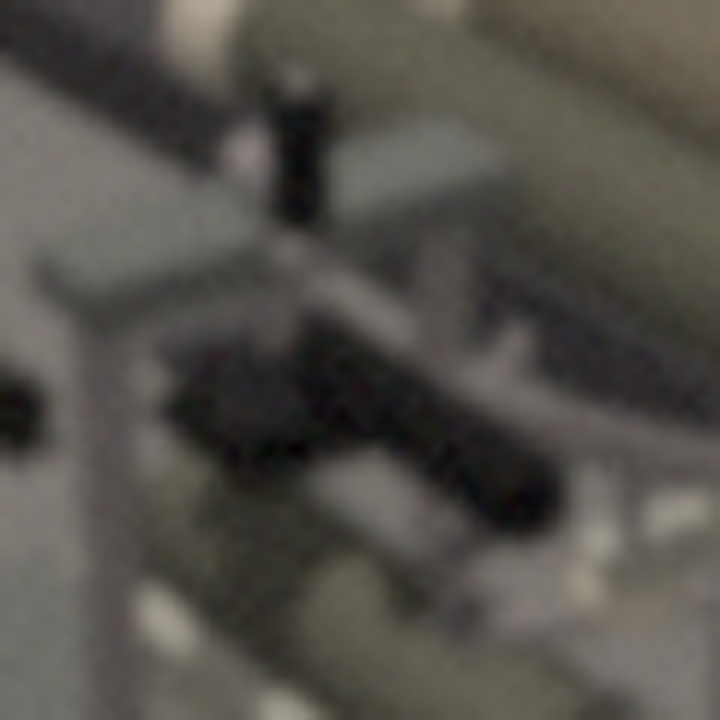

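Emit:
send_rows(
  rows=[
    [-3,-23,-16,0.06],
    [-3,-24,-14,0.06],
    [-3,-25,-13,0.06],
    [-3,-26,-11,0.06],
    [-3,-27,-10,0.06],
    [-3,-27,-8,0.06],
    [-3,-28,-7,0.06],
    [-3,-28,-5,0.06],
    [-3,-28,-3,0.06],
    [-3,-28,-2,0.06],
  ],
  fingers=1,
)

```text
t: 0.98
ee_pos: [402.0, 322.3, 221.3]
orientation: [-0.422, 1.535, 0.417]
ft_force: [1.2, -0.4, 0.1]
width: 87.7
```

```bash
python3 - <<'E'
from h import *
p,M,o=tool(); print(p,o['t'],M)
z=M[:2,2]; a=np.arctan2(z[1],z[0]); print(a)
r=plan([553,90,245],a+.05,10); print(r)
E
```

```text
[402.04050814 322.34712344 221.30423328] 0.9833 [[-0.00413438 -0.50958309  0.86041152]
 [-0.00410383  0.86042027  0.50956855]
 [-0.99998303 -0.00142423 -0.00564855]]
0.5346927340957005
[[-2, -28, 1, np.float64(0.058)], [-2, -28, 3, np.float64(0.058)], [-2, -27, 4, np.float64(0.058)], [-2, -27, 6, np.float64(0.058)], [-2, -27, 8, np.float64(0.058)], [-2, -26, 9, np.float64(0.058)], [-2, -26, 11, np.float64(0.058)], [-2, -25, 12, np.float64(0.058)], [-2, -24, 13, np.float64(0.058)], [-2, -23, 15, np.float64(0.058)]]
```

Tracking is good. Continue to above the grip.

Emit:
send_rows(
  rows=[
    [-2,-28,1,0.058],
    [-2,-28,3,0.058],
    [-2,-27,4,0.058],
    [-2,-27,6,0.058],
    [-2,-27,8,0.058],
    [-2,-26,9,0.058],
    [-2,-26,11,0.058],
    [-2,-25,12,0.058],
    [-2,-24,13,0.058],
    [-2,-23,15,0.058],
  ],
)

```text
t: 1.82
ee_pos: [554.7, 74.0, 241.7]
orientation: [0.056, 1.576, -0.064]
ft_force: [0.6, 0.4, -0.6]
width: 87.8
```

```bash
python3 - <<'E'
from h import *
np.set_printoptions(precision=3,suppress=True)
shot('wrist','wrist1'); shot('top','top1',(180,130,340,225),5)
p,M,o=tool(); print(p,o['t'],M)
d=np.load('pics/wrist1.npz'); print(proj(d,[[553.5,90,221],[577.9,133.8,190]]), proj(d,[p]))
E
```

```text
[556.233  72.519 241.905] 1.9167 [[-0.005  0.078  0.997]
 [-0.005  0.997 -0.078]
 [-1.    -0.006 -0.005]]
[[273.146 204.074]
 [304.658 127.98 ]] [[279.785 241.703]]
```

View pics/wrist1.png

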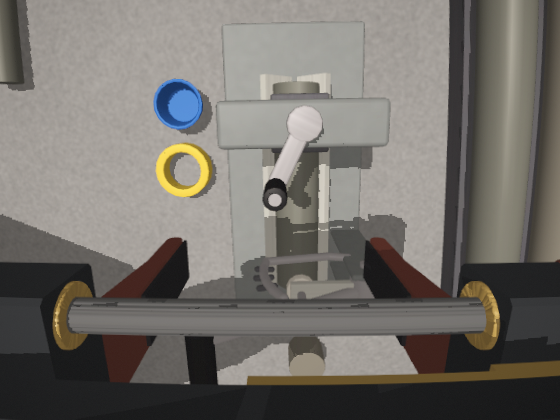

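View pics/top1.png

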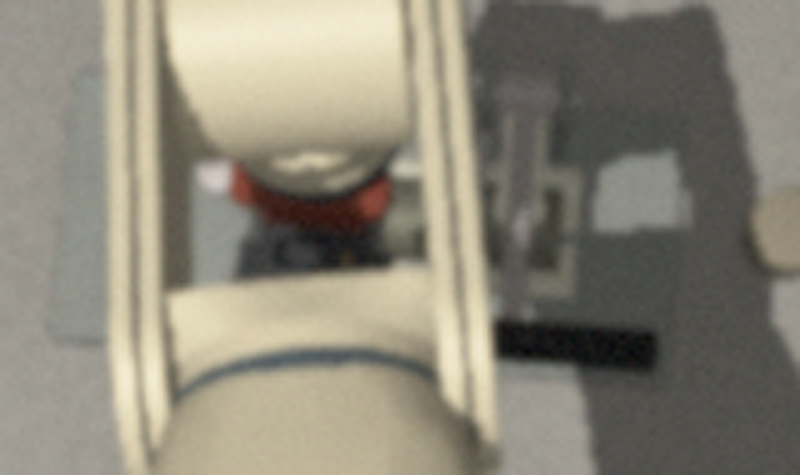

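```bash
python3 - <<'E'
from h import *
np.set_printoptions(precision=2,suppress=True)
d=np.load('pics/wrist1.npz')
print(atz(d,275,199,221),dep(d,275,199)); print(atz(d,304.5,123.5,190),dep(d,304,124))
# crosshead corners
print([atz(d,u,v,168) for u,v in [(217,103),(218,148),(388,98),(389,148)]])
p,M,o=tool(); t=atz(d,275,199,221)
print(plan([t[0],t[1],242],0,1),M.T@(t-p))
E
```

```text
[554.9   93.13 221.  ] [554.93  93.47 222.53]
[577.97 136.77 190.  ] [578.32 136.32 180.12]
[array([516.89, 156.07, 168.  ]), array([513.97, 123.59, 168.  ]), array([641.48, 150.42, 168.  ]), array([641.94, 114.08, 168.  ])]
[[0, 20, -3, 0.0]] [20.8  20.56 -2.84]
```

Emit:
send_rows(
  rows=[
    [0,10,-1,0],
    [0,9,-1,0],
    [0,0,0,0],
    [0,0,0,0],
  ],
)

```text
t: 2.25
ee_pos: [553.8, 94.8, 240.7]
orientation: [0.056, 1.578, -0.064]
ft_force: [-0.3, 0.6, 0.6]
width: 87.7
```

```bash
python3 - <<'E'
from h import *
np.set_printoptions(precision=3,suppress=True)
shot('wrist','wrist2')
p,M,o=tool(); print(p,o['t'],o['qvel'],o['qpos'])
print(plan([554.7,92.3,190],0,6))
E
```

```text
[553.758  94.939 240.693] 2.3 [-0.011 -0.002 -0.    -0.004 -0.002 -0.005] [ 0.151  0.283  1.722 -0.004  1.145  0.228]
[[8, 0, 0, 0.0], [8, 0, 0, 0.0], [8, 0, 0, 0.0], [8, 0, 0, 0.0], [8, 0, 0, 0.0], [8, 0, 0, 0.0]]
```

View pics/wrist2.png

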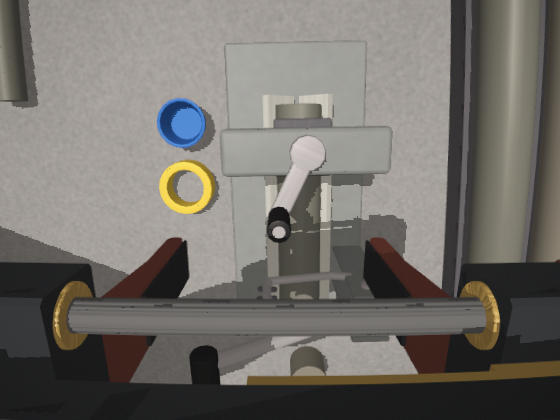

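Emit:
send_rows(
  rows=[
    [12,-1,0,0],
    [12,-1,0,0],
    [12,0,0,0],
    [11,0,0,0],
    [2,0,0,0],
    [0,0,0,0],
  ],
)

```text
t: 2.8
ee_pos: [550.9, 95.8, 187.0]
orientation: [0.05, 1.578, -0.058]
ft_force: [0.4, 0.2, 0.3]
width: 87.7
```

```bash
python3 - <<'E'
from h import *
np.set_printoptions(precision=3,suppress=True)
shot('wrist','wrist3')
p,M,o=tool(); print(p,o['t'],o['ft_force'])
d=np.load('pics/wrist3.npz'); print(proj(d,[p,p+[0,0,19]]))
E
```

```text
[550.829  95.751 187.162] 2.85 [-0.112 -0.009 -1.153]
[[276.843 239.483]
 [276.669 251.531]]
```

View pics/wrist3.png

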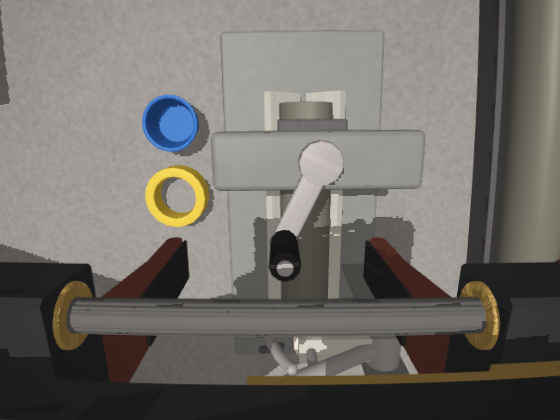

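```bash
python3 - <<'E'
from h import *
np.set_printoptions(precision=3,suppress=True)
d=np.load('pics/wrist3.npz'); p,M,o=tool()
t=atz(d,285,268,221); print(t,M.T@(t-p)); print(atz(d,321.5,163,181),atz(d,285,235,183))
E
```

```text
[554.731  92.762 221.   ] [-33.855  -2.892   3.827]
[578.75  137.067 181.   ] [555.655  96.743 183.   ]
```

Emit:
send_rows(
  rows=[
    [-3,-2,4,0],
    [0,0,0,0],
  ],
)

```text
t: 3.02
ee_pos: [555.1, 93.6, 190.8]
orientation: [0.05, 1.578, -0.057]
ft_force: [-0.3, -0.3, 0.7]
width: 88.1
```

Emit:
send_rows(
  rows=[
    [0,0,0,0],
    [0,0,0,0],
    [0,0,0,0],
    [0,0,0,0],
    [0,0,0,0],
    [0,0,0,0],
  ],
  fingers=0,
)

```text
t: 3.52
ee_pos: [556.9, 93.5, 193.3]
orientation: [0.051, 1.573, -0.057]
ft_force: [1.1, -0.5, 0.5]
width: 51.3
```

```bash
python3 - <<'E'
from h import *
np.set_printoptions(precision=3,suppress=True)
p,M,o=tool(); print(p,o['t'],o['ft_force'],o['width'],M)
E
```

```text
[556.938  93.53  193.257] 3.5167 [ 1.088 -0.52   0.486] 51.26094610373532 [[-0.003  0.068  0.998]
 [-0.004  0.998 -0.068]
 [-1.    -0.004 -0.003]]
```

Emit:
send_rows(
  rows=[
    [2,0,-1,0],
    [0,0,0,0],
    [0,0,0,0],
    [0,0,0,0],
    [0,0,0,0],
    [0,0,0,0],
    [0,0,0,0],
  ],
)

```text
t: 4.1
ee_pos: [555.3, 93.5, 190.9]
orientation: [0.05, 1.574, -0.057]
ft_force: [-0.1, -0.3, 1.1]
width: 12.8
```

```bash
cat > arc.py <<'E'
from h import *
import sys
np.set_printoptions(precision=2,suppress=True)
AX=np.array([578.3,136.0])
def arc(da,n,zt=191,p=None,M=None,r=50):
    if p is None: p,M,_=tool()
    a=np.arctan2(p[1]-AX[1],p[0]-AX[0]); cur=p.copy(); rows=[]
    for i in range(n):
        a-=da; t=np.array([AX[0]+r*np.cos(a),AX[1]+r*np.sin(a),p[2]+(zt-p[2])*(i+1)/n])
        s=M.T@(t-cur); rows.append([round(float(x),1) for x in s[:3]]+[0]); cur=t
    return rows
if __name__=='__main__':
    p,M,o=tool(); print(p,'t',o['t'],'F',o['ft_force'],'w',o['width'])
    e=p[:2]-AX; print('r',np.hypot(*e),'ang',np.arctan2(e[1],e[0]),'yaw',np.arctan2(M[1,2],M[0,2]))
    print(arc(float(sys.argv[1]),int(sys.argv[2])))
E
python3 arc.py 0.15 6
```

```text
[555.3   93.55 190.88] t 4.1 F [-0.06 -0.31  1.1 ] w 12.762317288197831
r 48.278970488475885 ang -2.0672473674238994 yaw -0.06841122121734484
[[0.0, 2.0, -7.3, 0], [-0.0, 4.6, -6.0, 0], [-0.0, 5.4, -5.2, 0], [-0.0, 6.1, -4.3, 0], [-0.0, 6.7, -3.4, 0], [-0.0, 7.1, -2.3, 0]]
```

```bash
python3 - <<'E'
from h import *
shot('wrist','wrist4')
E
```

```text
(no output)
```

View pics/wrist4.png

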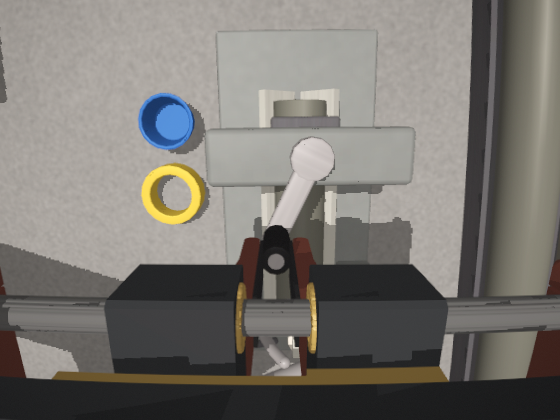

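Emit:
send_rows(
  rows=[
    [0,2,-7,0],
    [0,4.6,-6,0],
    [0,5.4,-5.2,0],
    [0,6,-4.3,0],
  ],
)

```text
t: 4.48
ee_pos: [535.6, 113.1, 191.0]
orientation: [0.051, 1.568, -0.059]
ft_force: [3.9, -0.5, -1.5]
width: 12.8
```

```bash
python3 - <<'E'
from h import *
shot('wrist','wrist5')
E
python3 arc.py 0.25 10
```

```text
[535.02 114.25 190.96] t 4.5333 F [ 0.88  0.33 -1.57] w 12.793648141319487
r 48.43798232249111 ang -2.675856692213459 yaw -0.06960045218452898
[[-0.1, 10.6, -6.3, 0], [-0.1, 12.3, -2.0, 0], [-0.0, 12.4, 1.1, 0], [-0.0, 11.8, 4.2, 0], [-0.0, 10.4, 6.9, 0], [-0.0, 8.3, 9.3, 0], [-0.0, 5.8, 11.1, 0], [0.0, 2.9, 12.1, 0], [0.0, -0.2, 12.5, 0], [0.0, -3.3, 12.0, 0]]
```

View pics/wrist5.png

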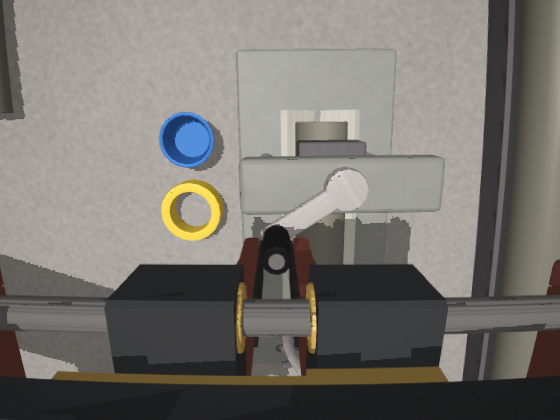

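Emit:
send_rows(
  rows=[
    [0,10.6,-5.3,0],
    [0,12.3,-2,0],
    [0,12.4,1.1,0],
    [0,11.8,4.2,0],
    [0,10.4,6.9,0],
    [0,8.3,9.3,0],
    [0,5.8,11.1,0],
    [0,2.9,12.1,0],
  ],
)

```text
t: 5.2
ee_pos: [576.4, 187.8, 190.7]
orientation: [0.037, 1.573, -0.064]
ft_force: [-3.4, -10.5, 5.5]
width: 12.9
```

```bash
python3 arc.py 0.25 9
```

```text
[576.41 187.81 190.72] t 5.2 F [ -3.37 -10.48   5.51] w 12.91071337532675
r 51.840218634214835 ang 1.6072299802244374 yaw -0.06423245868836738
[[-0.0, -2.1, 12.6, 0], [0.0, -3.4, 12.0, 0], [0.1, -6.2, 10.8, 0], [0.1, -8.7, 8.9, 0], [0.1, -10.7, 6.5, 0], [0.2, -11.9, 3.6, 0], [0.2, -12.5, 0.6, 0], [0.2, -12.2, -2.5, 0], [0.2, -11.2, -5.5, 0]]
```

Emit:
send_rows(
  rows=[
    [0,-3.5,12.5,0],
    [0,-4.4,11.8,0],
    [0,-7,10.4,0],
    [0,-9.4,8.4,0],
    [0,-11.2,5.9,0],
    [0,-12.2,3,0],
    [0,-12.5,0,0],
    [0,-12,-3.1,0],
    [0,-10.9,-6,0],
  ],
)

```text
t: 5.95
ee_pos: [618.5, 105.9, 190.9]
orientation: [0.042, 1.576, -0.054]
ft_force: [-2.0, 6.8, 0.5]
width: 13.1
```

```bash
python3 - <<'E'
from h import *
shot('wrist','wrist6'); shot('side','side6',(265,150,325,210),10)
E
sed -i 's/r=50)/r=49)/' arc.py; python3 arc.py 0.25 9
```

```text
[616.85 104.52 190.96] t 6.05 F [-1.35 -3.42 -1.48] w 12.901096247899945
r 49.76558232096553 ang -0.6848151593799836 yaw -0.06177954745588531
[[0.1, -8.5, -8.9, 0], [0.1, -6.6, -10.3, 0], [0.1, -3.9, -11.6, 0], [0.1, -0.9, -12.2, 0], [0.1, 2.2, -12.0, 0], [0.0, 5.1, -11.1, 0], [-0.0, 7.7, -9.5, 0], [-0.1, 9.8, -7.3, 0], [-0.1, 11.3, -4.7, 0]]
```

View pics/wrist6.png

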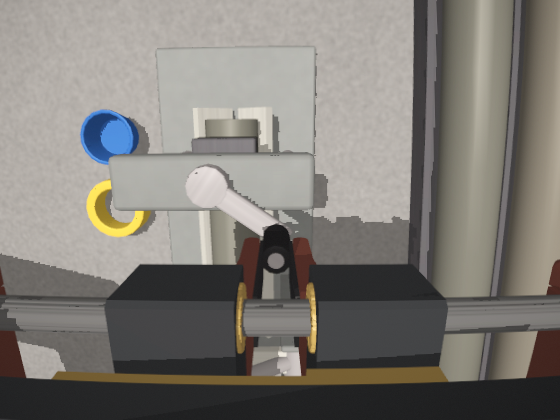

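View pics/side6.png

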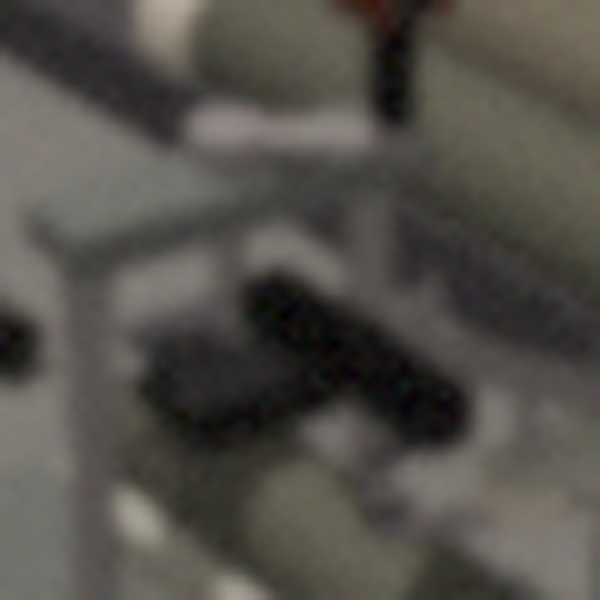

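Emit:
send_rows(
  rows=[
    [0,-8,-9.2,0],
    [0,-6,-10.6,0],
    [0,-3.3,-11.7,0],
    [0,-0.3,-12.2,0],
    [0,2.7,-11.8,0],
    [0,5.6,-10.7,0],
    [0,8.1,-9,0],
  ],
)

```text
t: 6.63
ee_pos: [541.8, 104.0, 191.0]
orientation: [0.043, 1.566, -0.061]
ft_force: [5.4, -0.3, -3.6]
width: 12.6
```

```bash
python3 - <<'E'
from h import *
shot('side','side7',(265,150,325,210),10)
E
python3 arc.py 0.2 5
```

```text
[540.44 105.7  191.01] t 6.6833 F [ 1.38  0.5  -3.52] w 12.772325216690843
r 48.48644770004553 ang -2.466641267828876 yaw -0.06586758505034965
[[-0.1, 7.5, -6.2, 0], [-0.1, 8.8, -4.2, 0], [-0.1, 9.5, -2.3, 0], [-0.1, 9.8, -0.4, 0], [-0.1, 9.7, 1.6, 0]]
```

View pics/side7.png

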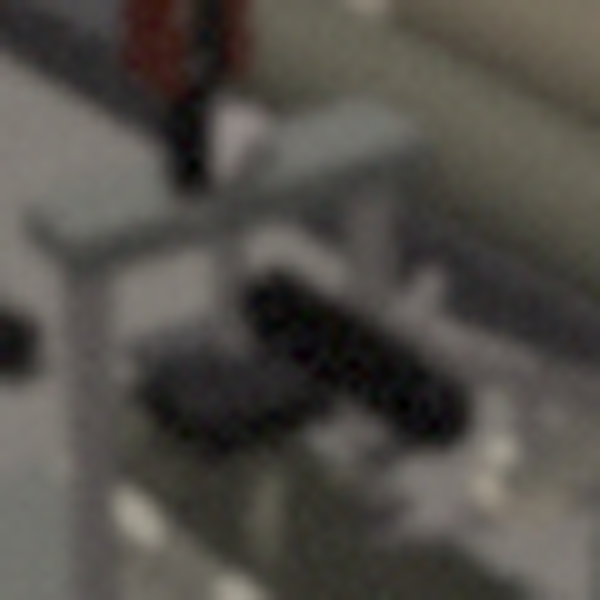

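```bash
cat > pad.py <<'E'
from h import *
import sys
for f in sys.argv[1:]:
    d=np.load('pics/'+f+'.npz'); g=cv2.cvtColor(d['img'],cv2.COLOR_RGB2GRAY).astype(float)
    print(f); print(g[180:200,279:288].round().astype(int).T)
E
python3 pad.py side0 side6 side7; python3 - <<'E'
from h import *; from fit import W,q
d=np.load('pics/side0.npz')
# depth-based: 3D of pad/plate pixels in fixture frame
c,s=np.cos(q[2]),np.sin(q[2]); Rm=np.array([[c,-s,0],[s,c,0],[0,0,1]])
for f in ['side0','side6','side7']:
    d=np.load('pics/'+f+'.npz'); print(f)
    for u in (281,284,287):
        print(u,[(v,)+tuple(((dep(d,u,v)-[q[0],q[1],0])@Rm).round().astype(int).tolist()) for v in range(180,199)])
E
```

```text
side0
[[58 69 63 44 34 55 75 91 99 93 91 89 80 80 73 70 63 63 66 93]
 [48 49 40 28 27 35 51 71 87 93 86 81 77 76 75 72 70 64 57 66]
 [45 35 35 29 28 25 33 53 74 86 82 71 65 61 68 72 69 66 61 60]
 [33 32 35 27 29 29 23 34 58 69 61 59 54 56 63 70 70 71 57 55]
 [40 37 38 41 37 35 24 27 34 47 54 52 48 51 60 59 60 56 57 55]
 [43 38 37 39 39 31 29 14 18 31 36 48 49 53 49 56 55 53 49 50]
 [36 37 38 36 38 33 27 26 23 30 30 43 48 50 49 55 50 50 47 48]
 [40 33 34 37 39 32 26 18 15 27 30 40 49 50 47 49 49 49 52 50]
 [41 35 37 35 34 31 20  7 20 23 34 40 48 48 51 49 52 49 52 48]]
side6
[[119 104  87  69  65  72  73  60  40  39  59  68  71  63  64  64  65  64
   67  95]
 [114  98  78  68  53  49  44  39  31  33  36  51  56  58  58  68  67  60
   64  72]
 [110  93  75  59  44  40  40  25  30  27  27  35  38  49  54  60  62  64
   59  66]
 [108  88  71  56  43  39  34  39  31  35  32  24  33  40  48  53  60  60
   61  55]
 [102  83  73  55  46  43  37  41  41  39  37  20  24  29  40  46  50  52
   53  49]
 [ 95  79  69  49  41  38  39  40  40  45  36  33  22  30  30  43  50  57
   51  52]
 [ 89  78 
[... 3845 characters left out ...]
), (184, -8, 75, 106), (185, -12, 68, 106), (186, -14, 66, 104), (187, -19, 58, 106), (188, -18, 59, 102), (189, -21, 54, 101), (190, -21, 54, 98), (191, -15, 64, 88), (192, -19, 58, 88), (193, -24, 51, 89), (194, -20, 57, 82), (195, -13, 68, 71), (196, -15, 65, 69), (197, -15, 66, 65), (198, -634, -917, 731)]
287 [(180, -2, 67, 121), (181, -2, 68, 117), (182, -3, 66, 115), (183, -1, 68, 110), (184, -3, 66, 108), (185, -3, 66, 104), (186, -10, 55, 108), (187, -10, 55, 104), (188, -12, 51, 103), (189, -13, 50, 101), (190, -15, 47, 99), (191, -16, 46, 96), (192, -11, 54, 87), (193, -16, 46, 89), (194, -15, 47, 85), (195, -15, 47, 81), (196, -13, 52, 75), (197, -15, 48, 73), (198, -15, 49, 70)]
```

Emit:
send_rows(
  rows=[
    [0,7.5,-6.2,0],
    [0,8.8,-4.2,0],
    [0,9.5,-2.3,0],
    [0,9.8,-0.4,0],
  ],
)

```text
t: 7.02
ee_pos: [529.4, 140.5, 190.9]
orientation: [0.038, 1.565, -0.063]
ft_force: [2.7, -4.9, 0.5]
width: 13.1
```

```bash
cat > padz.py <<'E'
from h import *; from fit import q
import sys
c,s=np.cos(q[2]),np.sin(q[2]); Rm=np.array([[c,-s,0],[s,c,0],[0,0,1]])
def cloud(f):
    d=np.load('pics/'+f+'.npz'); vv,uu=np.mgrid[172:200,276:292]
    n=cv2.undistortPoints(np.stack([uu.ravel(),vv.ravel()],1).astype(float)[:,None],d['mtx'],d['dist_coeffs'])[:,0]
    z=d['depth'][vv,uu].ravel(); T=d['world_from_camera']
    return ((np.c_[n*z[:,None],z]@T[:3,:3].T+T[:3,3])-[q[0],q[1],0])@Rm
for f in sys.argv[1:]:
    F=cloud(f); m=(abs(F[:,0])<30)&(F[:,1]>40)&(F[:,1]<98)
    h=np.histogram(F[m][:,2],bins=np.arange(66,134,2)); print(f); print(dict(zip(h[1].astype(int).tolist(),h[0].tolist())))
    m2=(F[:,0]>-14)&(F[:,0]<20)&(F[:,1]>62)&(F[:,1]<95)&(F[:,2]>95)&(F[:,2]<130); print('plate top',np.median(F[m2][:,2]),m2.sum())
E
python3 - <<'E'
from h import *
shot('side','side8',(265,150,325,210),10)
E
python3 padz.py side0 side6 side7 side8; python3 arc.py .2 5
```

```text
side0
{66: 7, 68: 6, 70: 12, 72: 10, 74: 18, 76: 19, 78: 13, 80: 7, 82: 0, 84: 0, 86: 0, 88: 0, 90: 0, 92: 0, 94: 0, 96: 2, 98: 4, 100: 6, 102: 10, 104: 18, 106: 26, 108: 4, 110: 0, 112: 0, 114: 2, 116: 7, 118: 5, 120: 6, 122: 19, 124: 33, 126: 18, 128: 2, 130: 3}
plate top 125.45151279345748 35
side6
{66: 4, 68: 13, 70: 8, 72: 11, 74: 7, 76: 5, 78: 3, 80: 1, 82: 2, 84: 5, 86: 12, 88: 23, 90: 15, 92: 8, 94: 0, 96: 0, 98: 1, 100: 3, 102: 7, 104: 7, 106: 15, 108: 29, 110: 29, 112: 7, 114: 1, 116: 1, 118: 4, 120: 1, 122: 1, 124: 1, 126: 1, 128: 4, 130: 2}
plate top 110.98023823103665 45
side7
{66: 10, 68: 9, 70: 7, 72: 8, 74: 2, 76: 4, 78: 2, 80: 5, 82: 8, 84: 12, 86: 20, 88: 11, 90: 1, 92: 0, 94: 3, 96: 7, 98: 7, 100: 12, 102: 25, 104: 34, 106: 12, 108: 4, 110: 1, 112: 1, 114: 3, 116: 2, 118: 0, 120: 4, 122: 2, 124: 1, 126: 1, 128: 3, 130: 2}
plate top 106.33675020717237 53
side8
{66: 9, 68: 6, 70: 10, 72: 4, 74: 4, 76: 3, 78: 5, 80: 9, 82: 4, 84: 13, 86: 12, 88: 10, 90: 1, 92: 3, 94: 5, 96: 13, 98: 11, 100: 33, 102: 28, 104: 5, 106: 1, 108: 2, 110: 4, 112: 2, 114: 1, 116: 2, 118: 3, 120: 0, 122: 2, 124: 1, 126: 1, 128: 4, 130: 1}
plate top 102.90674561313614 56
[529.68 142.2  190.95] t 7.0667 F [-0.72 -1.28 -0.04] w 12.834118281559558
r 49.01667202902586 ang 3.0147895158661657 yaw -0.06413551513861127
[[-0.1, 9.7, 1.6, 0], [-0.1, 9.1, 3.5, 0], [-0.1, 8.3, 5.2, 0], [-0.1, 7.1, 6.8, 0], [-0.0, 5.6, 8.0, 0]]
```

View pics/side8.png

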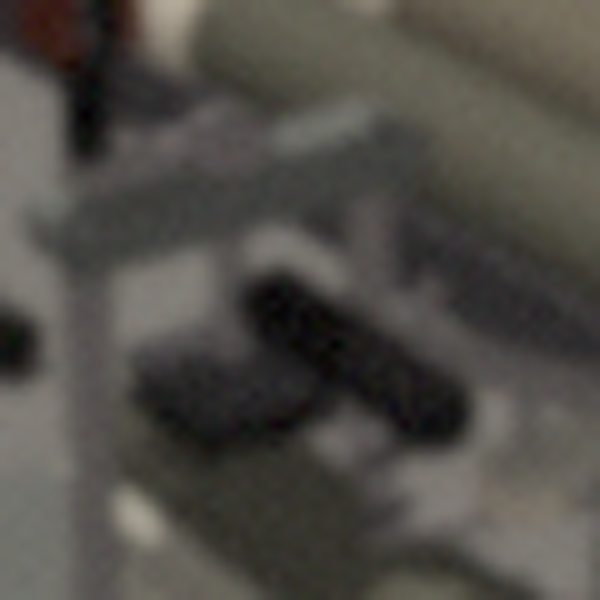

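Emit:
send_rows(
  rows=[
    [0,9.7,1.6,0],
    [0,9.1,3.5,0],
    [0,8.3,5.2,0],
    [0,7.1,6.8,0],
    [0,0,0,0],
  ],
)

```text
t: 7.48
ee_pos: [547.9, 176.3, 190.8]
orientation: [0.033, 1.571, -0.064]
ft_force: [2.7, -2.0, 1.5]
width: 12.9
```

```bash
python3 - <<'E'
from h import *
shot('side','side9',(265,150,325,210),10);shot('side','side9b')
E
python3 padz.py side6 side7 side8 side9 side9b; python3 arc.py .2 5
```

```text
side6
{66: 4, 68: 13, 70: 8, 72: 11, 74: 7, 76: 5, 78: 3, 80: 1, 82: 2, 84: 5, 86: 12, 88: 23, 90: 15, 92: 8, 94: 0, 96: 0, 98: 1, 100: 3, 102: 7, 104: 7, 106: 15, 108: 29, 110: 29, 112: 7, 114: 1, 116: 1, 118: 4, 120: 1, 122: 1, 124: 1, 126: 1, 128: 4, 130: 2}
plate top 110.98023823103665 45
side7
{66: 10, 68: 9, 70: 7, 72: 8, 74: 2, 76: 4, 78: 2, 80: 5, 82: 8, 84: 12, 86: 20, 88: 11, 90: 1, 92: 0, 94: 3, 96: 7, 98: 7, 100: 12, 102: 25, 104: 34, 106: 12, 108: 4, 110: 1, 112: 1, 114: 3, 116: 2, 118: 0, 120: 4, 122: 2, 124: 1, 126: 1, 128: 3, 130: 2}
plate top 106.33675020717237 53
side8
{66: 9, 68: 6, 70: 10, 72: 4, 74: 4, 76: 3, 78: 5, 80: 9, 82: 4, 84: 13, 86: 12, 88: 10, 90: 1, 92: 3, 94: 5, 96: 13, 98: 11, 100: 33, 102: 28, 104: 5, 106: 1, 108: 2, 110: 4, 112: 2, 114: 1, 116: 2, 118: 3, 120: 0, 122: 2, 124: 1, 126: 1, 128: 4, 130: 1}
plate top 102.90674561313614 56
side9
{66: 8, 68: 9, 70: 11, 72: 6, 74: 4, 76: 3, 78: 2, 80: 7, 82: 9, 84: 8, 86: 10, 88: 7, 90: 4, 92: 8, 94: 8, 96: 10, 98: 42, 100: 28, 102: 2, 104: 3, 106: 2, 108: 2, 110: 3, 112: 0, 114: 3, 116: 1, 118: 1, 120: 0, 122: 5, 124: 0, 126: 2, 128: 3, 130: 1}
plate top 101.06867926884502 60
side9b
{66: 11, 68: 7, 70: 5, 72: 7, 74: 3, 76: 6, 78: 2, 80: 6, 82: 7, 84: 6, 86: 9, 88: 11, 90: 4, 92: 6, 94: 11, 96: 16, 98: 38, 100: 23, 102: 4, 104: 3, 106: 3, 108: 2, 110: 0, 112: 2, 114: 1, 116: 3, 118: 3, 120: 0, 122: 1, 124: 3, 126: 2, 128: 1, 130: 3}
plate top 100.75102447758701 60
[547.54 175.87 190.85] t 7.5833 F [ 2.51 -1.04  1.72] w 12.896128238476424
r 50.357682453224506 ang 2.227873083429933 yaw -0.062250765598880965
[[-0.1, 4.7, 8.9, 0], [-0.1, 4.0, 8.9, 0], [-0.1, 2.1, 9.5, 0], [-0.0, 0.2, 9.8, 0], [0.0, -1.8, 9.6, 0]]
```

View pics/side9.png

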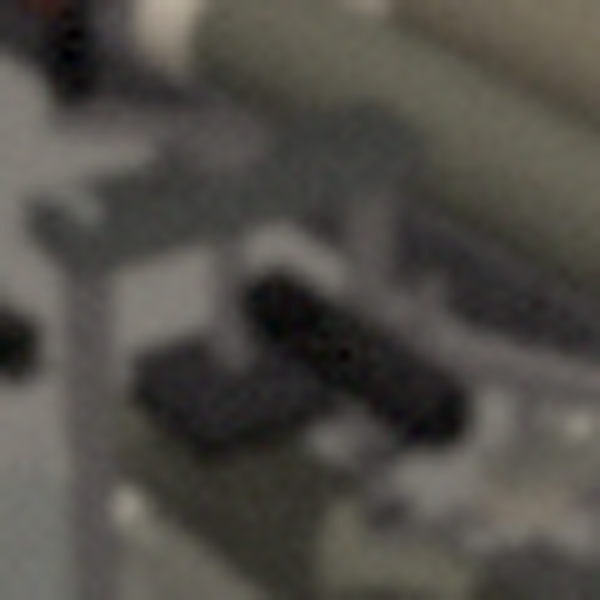

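Emit:
send_rows(
  rows=[
    [0,0,0,0],
    [0,0,0,0],
    [0,0,0,0],
    [0,0,0,0],
    [0,0,0,0],
  ],
  fingers=1,
)

```text
t: 8.0
ee_pos: [546.2, 176.4, 190.1]
orientation: [0.037, 1.573, -0.063]
ft_force: [0.0, 0.6, 0.0]
width: 42.2
```

Emit:
send_rows(
  rows=[
    [-10,0,0,0],
    [-20,0,0,0],
    [-20,0,0,0],
    [-15,0,0,0],
    [-5,0,0,0],
    [0,0,0,0],
  ],
)

```text
t: 8.5
ee_pos: [545.0, 177.3, 264.8]
orientation: [0.037, 1.575, -0.064]
ft_force: [0.7, 0.4, -0.6]
width: 82.7
```

```bash
cat > bar.py <<'E'
from fit import *
c,s=np.cos(q[2]),np.sin(q[2]); Rm=np.array([[c,-s,0],[s,c,0],[0,0,1]])
d=np.load('pics/top0.npz'); vv,uu=np.mgrid[185:215,270:320]
n=cv2.undistortPoints(np.stack([uu.ravel(),vv.ravel()],1).astype(float)[:,None],d['mtx'],d['dist_coeffs'])[:,0]
z=d['depth'][vv,uu].ravel();T=d['world_from_camera']; X=np.c_[n*z[:,None],z]@T[:3,:3].T+T[:3,3]; F=(X-[q[0],q[1],0])@Rm
b=(F[:,2]>195)&(F[:,1]<-85); print('y range',F[b][:,1].min(),F[b][:,1].max())
for y in range(-165,-85,10):
    k=b&(F[:,1]>y)&(F[:,1]<y+10)
    if k.sum(): print(y,F[k].mean(0),F[k].min(0)[0],F[k].max(0)[0])
E
python3 bar.py; python3 - <<'E'
from h import *
print(tool())
shot('wrist','wrist10'); shot('top','top10',(180,130,340,225),5)
E
```

```text
y range -157.43674694399195 -85.0837477543443
-165 [ -81.93 -156.42  214.05] -91.48012393164875 -71.80294691218674
-155 [ -81.52 -150.4   214.65] -91.0735198265215 -71.93799075996345
-145 [ -80.95 -140.25  214.7 ] -90.70967445379841 -69.7268476289311
-135 [ -81.37 -130.43  214.47] -90.98046144113592 -70.42474062749287
-125 [ -81.76 -120.57  214.8 ] -91.48355112998802 -71.78945855321764
-115 [ -81.06 -110.16  213.96] -90.24645195531505 -69.47090426711571
-105 [ -81.01 -100.23  214.05] -91.02410188130717 -69.31763577545378
-95 [-73.91 -89.36 209.83] -90.87638290723153 -47.17756941582545
(array([545.01148034, 177.27655212, 264.77834013]), array([[-0.00571114,  0.06408818,  0.9979279 ],
       [-0.01667893,  0.99779925, -0.06417537],
       [-0.99984459, -0.01701089, -0.00462964]]), {'t': 8.5, 'qpos': array([ 0.30210574,  0.27801721,  1.67082841, -0.01524322,  1.20320224,
        0.37183898]), 'qvel': array([-0.00327537, -0.01236409, -0.00617312,  0.00345263,  0.00399618,
       -0.00064101]), 'joint_torque': array([ 1.49654795e-02, -4.78040528e+01, -2.95820242e+01,  1.82052667e-02,
        2.34753359e-01, -2.46576950e-03]), 'ee_pos': array([545.01148034, 177.27655212, 264.77834013]), 'orientation': array([ 0.03719151,  1.57534164, -0.06368883]), 'ft_force': array([ 0.70827208,  0.37612491, -0.61654839]), 'moment': array([-0.07484114,  0.05366089,  0.01551958]), 'width': 82.65732904864865})
```

View pics/wrist10.png

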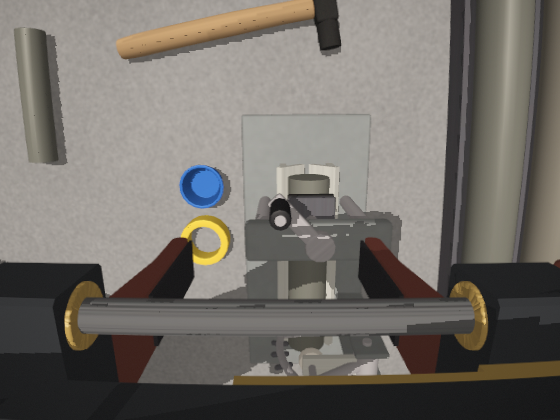

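Emit:
send_rows(
  rows=[
    [0,-15,-3,0],
    [0,-25,-5,0],
    [0,-25,-5,0],
    [0,-25,-5,0],
    [0,-25,-5,0],
    [0,-25,-5,0],
    [0,-25,-5,0],
    [0,-25,-5,0],
    [0,-20,-4,0],
    [0,-5,0,0],
  ],
)

```text
t: 9.43
ee_pos: [475.5, -48.4, 256.8]
orientation: [0.03, 1.597, -0.063]
ft_force: [0.2, 0.4, -0.2]
width: 88.0
```

Emit:
send_rows(
  rows=[
    [0,0,0,0],
    [0,0,0,0],
  ],
)

```text
t: 9.6
ee_pos: [473.8, -50.1, 255.5]
orientation: [0.033, 1.6, -0.066]
ft_force: [0.1, 0.5, -0.4]
width: 88.0
```

```bash
python3 - <<'E'
from h import *
np.set_printoptions(precision=3,suppress=True)
d=shot('wrist','wrist11'); p,M,o=tool(); print(p,M,o['t'],o['ft_force'])
print(proj(d,[p,[487.5,-46,218],[487,-5,218],[487,-88,218]]))
E
```

```text
[473.915 -49.748 255.455] [[-0.031  0.062  0.998]
 [-0.02   0.998 -0.063]
 [-0.999 -0.022 -0.029]] 9.65 [0.085 0.022 0.025]
[[277.098 238.838]
 [298.315 213.399]
 [294.491 152.226]
 [300.365 270.579]]
```

View pics/wrist11.png

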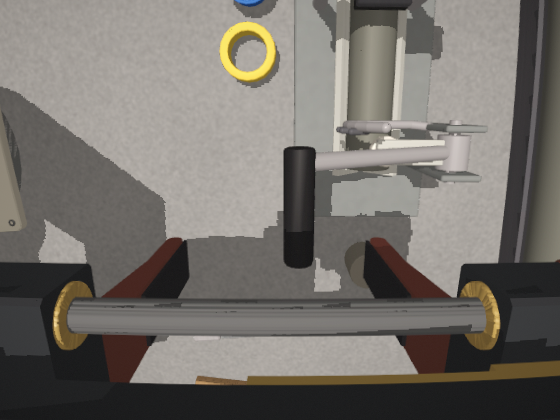

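Emit:
send_rows(
  rows=[
    [0,2,7,0],
    [0,2,7,0],
    [8,1,1,0],
    [16,0,0,0],
    [16,0,0,0],
    [14,0,0,0],
    [8,0,0,0],
    [2,0,0,0],
    [0,0,0,0],
  ],
)

```text
t: 10.4
ee_pos: [492.6, -39.9, 185.4]
orientation: [0.026, 1.599, -0.057]
ft_force: [1.1, -0.4, 0.3]
width: 87.9
```

```bash
python3 - <<'E'
from h import *
np.set_printoptions(precision=3,suppress=True)
d=shot('wrist','wrist12'); shot('side','side12',(240,140,350,250),5); p,M,o=tool(); print(p,M,o['t'],o['ft_force'])
E
```

```text
[493.063 -40.103 186.245] [[-0.028  0.053  0.998]
 [-0.019  0.998 -0.053]
 [-0.999 -0.021 -0.027]] 10.5 [-0.824  0.038  0.578]
```

View pics/wrist12.png

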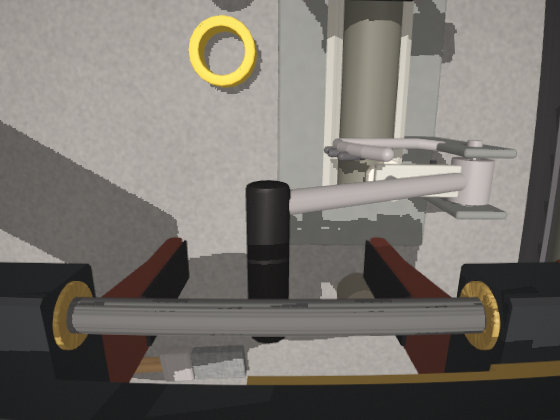

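View pics/side12.png

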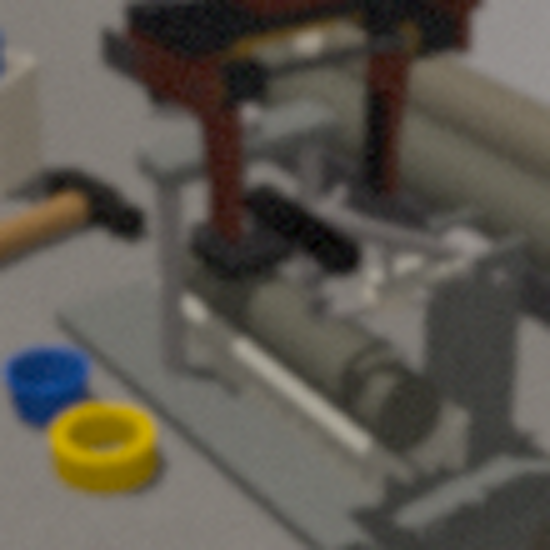

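Emit:
send_rows(
  rows=[
    [0,-4,-5,0],
    [0,0,0,0],
    [0,0,0,0],
    [0,0,0,0],
    [0,0,0,0],
    [0,0,0,0],
    [0,0,0,0],
    [0,0,0,0],
  ],
  fingers=0,
)

```text
t: 11.17
ee_pos: [489.6, -44.7, 190.0]
orientation: [0.026, 1.591, -0.058]
ft_force: [0.6, 1.4, 0.7]
width: 38.2
```

Emit:
send_rows(
  rows=[
    [0,0,0,0],
    [0,0,0,0],
    [0,0,0,0],
    [0,0,0,0],
    [0,0,0,0],
  ],
)

```text
t: 11.58
ee_pos: [489.6, -44.6, 189.8]
orientation: [0.026, 1.591, -0.058]
ft_force: [-0.2, -0.0, -0.1]
width: 4.5
```

```bash
python3 - <<'E'
from h import *
np.set_printoptions(precision=3,suppress=True)
d=shot('wrist','wrist13'); p,M,o=tool(); print(p,M,o['t'],o['ft_force'],o['width'])
E
```

```text
[489.541 -44.613 189.843] [[-0.022  0.053  0.998]
 [-0.02   0.998 -0.054]
 [-1.    -0.021 -0.02 ]] 11.6333 [-0.497 -0.623  0.503] 1.3697853073802373
```

View pics/wrist13.png

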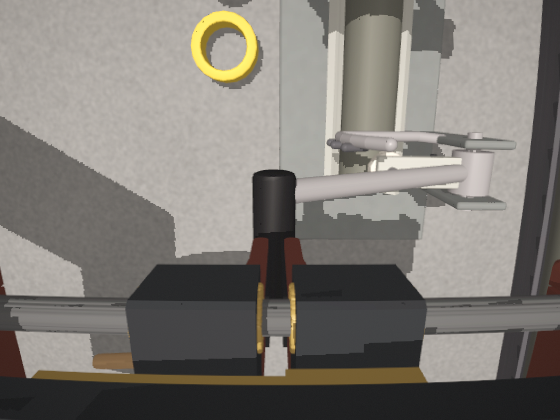

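```bash
python3 - <<'E'
from h import *
np.set_printoptions(precision=1,suppress=True)
for f in ['wrist11','wrist12','wrist13']:
    d=np.load('pics/'+f+'.npz'); print(f)
    for u,v in {'wrist11':[(299,155),(299,180),(299,212),(299,240),(299,258)],'wrist12':[(268,195),(268,230),(268,270),(268,285)],'wrist13':[(274,180),(274,200),(274,215),(274,235),(274,250),(274,350)]}[f]: print((u,v),dep(d,u,v))
p,M,o=tool(); d=np.load('pics/wrist13.npz')
print(proj(d,[p,p+[0,0,19],[488,-7,207],[488,-87,207],[488,-45,218]]))
shot('side','side13',(255,140,325,210),10); shot('top','top13',(230,130,330,225),7)
E
```

```text
wrist11
(299, 155) [489.8  -7.  217.5]
(299, 180) [489.1 -23.4 217.2]
(299, 212) [488.  -45.  218.2]
(299, 240) [487.1 -65.4 217. ]
(299, 258) [486.5 -78.3 218.1]
wrist12
(268, 195) [491.1  -6.3 217.6]
(268, 230) [490.1 -23.1 218.1]
(268, 270) [488.9 -43.8 217.6]
(268, 285) [488.3 -52.1 217.4]
wrist13
(274, 180) [490.8  -5.1 217.1]
(274, 200) [490.2 -14.8 217. ]
(274, 215) [489.8 -21.9 217.9]
(274, 235) [489.3 -31.9 218.4]
(274, 250) [488.9 -39.8 218.2]
(274, 350) [ 470.8 -263.7    0.5]
[[276.9 239.4]
 [276.3 251.9]
 [269.2 180.4]
 [277.7 320.8]
 [272.9 259.8]]
```

View pics/side13.png

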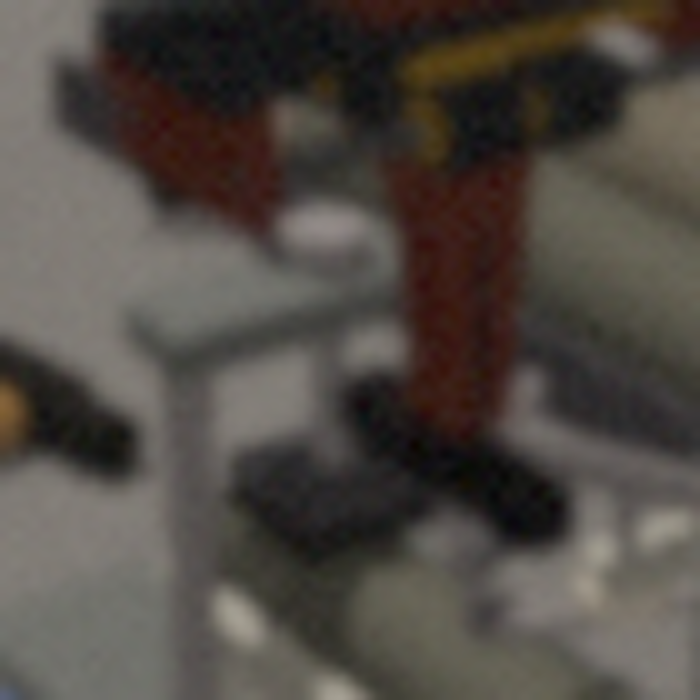

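View pics/top13.png

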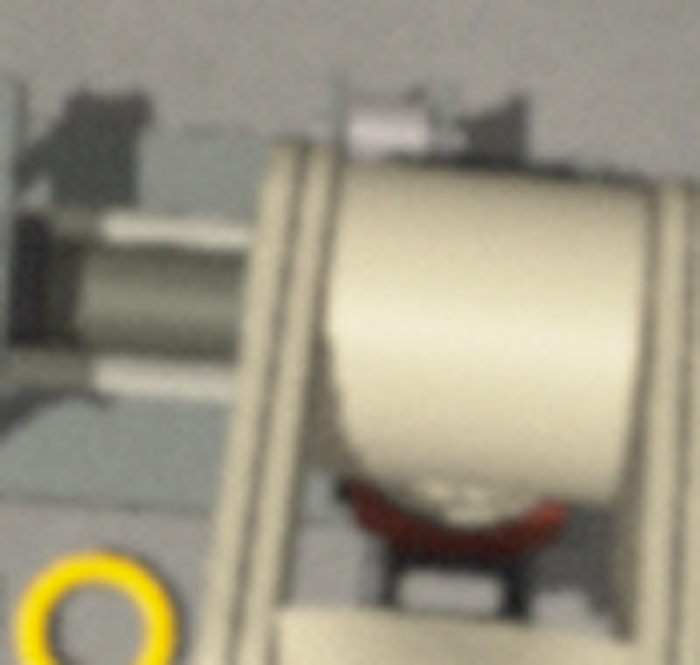

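Emit:
send_rows(
  rows=[
    [0,0,0,0],
    [0,0,0,0],
  ],
)

```text
t: 11.9
ee_pos: [489.5, -44.6, 189.8]
orientation: [0.026, 1.591, -0.058]
ft_force: [-1.1, -0.9, -0.5]
width: 0.5
```

```bash
python3 - <<'E'
from h import *
np.set_printoptions(precision=0,suppress=True,linewidth=200)
d=shot('wrist','w14',(210,160,340,370),3.5)
for v in (242,248,255,262,290,305,320): print(v,d['depth'][v,230:322:4])
print(tool()[2]['width'],tool()[0],tool()[2]['ft_force'])
d4=np.load('pics/wrist4.npz')
for v in (242,248,255,262,290,305): print(v,d4['depth'][v,230:322:4])
E
```

```text
242 [405. 405. 403. 403. 404. 405. 178. 164. 163. 164. 165. 168. 168. 164. 163. 163. 164. 402. 402. 401. 402. 403. 401.]
248 [406. 407. 404. 405. 407. 405. 180. 157. 156. 156. 155. 160. 160. 156. 156. 155. 156. 404. 402. 404. 404. 403. 405.]
255 [408. 408. 407. 410. 409. 409. 148. 148. 147. 147. 148. 151. 151. 148. 147. 148. 147. 407. 407. 407. 406. 406. 404.]
262 [411. 411. 410. 410. 411. 410. 140. 140. 140. 141. 140. 144. 143. 140. 140. 140. 140. 139. 409. 409. 410. 408. 410.]
290 [ 71.  70.  69.  70.  69.  69.  70.  69.  69.  71.  73. 120. 120.  73.  69.  69.  69.  70.  69.  70.  70.  70.  70.]
305 [64. 65. 65. 64. 65. 65. 65. 66. 65. 64. 70. 73. 73. 71. 64. 65. 64. 64. 64. 65. 66. 65. 65.]
320 [66. 66. 65. 65. 66. 65. 65. 65. 64. 65. 68. 72. 73. 68. 65. 67. 65. 66. 64. 65. 64. 65. 66.]
0.5109645720976862 [490. -45. 190.] [-0. -1. -0.]
242 [388.   0. 387. 389. 164. 163. 164. 163. 169. 180. 177. 176. 176. 177. 182. 169. 164. 163. 163. 164. 320. 322. 326.]
248 [388. 389. 388. 156. 156. 156. 154. 159. 168. 171.   0. 171. 170. 170. 173. 160. 156. 156. 156. 156. 323. 324. 327.]
255 [391. 391. 391. 149. 147. 148. 147. 151. 167. 170. 170. 171. 170. 171. 172. 156. 151. 148. 148. 147. 148. 325. 330.]
262 [394. 392. 140. 140. 140. 141. 141. 143. 167. 171. 171. 171. 171. 170. 171. 155. 144. 140. 141. 139. 141. 140. 331.]
290 [ 70.  69.  73.  74. 116. 116. 120. 129. 401. 362. 363. 366. 346. 336. 335. 156. 122. 120. 117. 116.  74.  73.  70.]
305 [66. 65. 71. 73. 75. 74. 73. 74. 73. 74. 74. 73. 74. 74. 73. 74. 74. 74. 75. 73.  0. 69. 65.]
```

View pics/w14.png

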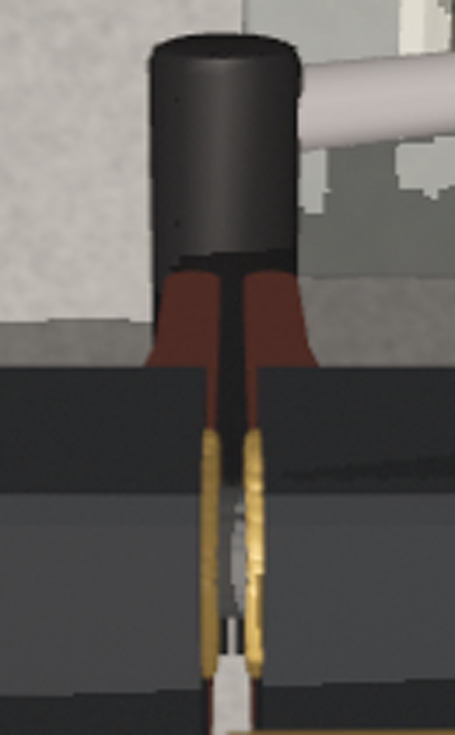

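```bash
python3 - <<'E'
from h import *
np.set_printoptions(precision=1,suppress=True,linewidth=200)
d=np.load('pics/w14.npz'); p,M,o=tool()
T=np.linalg.inv(d['world_from_camera'])
print('TCP cam',T[:3,:3]@p+T[:3,3])
for u,v in [(262,241),(290,241),(262,250),(262,262),(300,262),(276,240),(276,262),(276,285),(274,230)]: print((u,v),dep(d,u,v), M.T@(dep(d,u,v)-p))
E
```

```text
TCP cam [  0.7  17.2 200.4]
(262, 241) [483.7 -32.9 223.3] [-33.5  10.7  -7.2]
(290, 241) [496.9 -33.7 222.8] [-33.3  10.6   6.1]
(262, 250) [484.4 -32.5 235.8] [-46.   10.9  -6.7]
(262, 262) [485.2 -32.2 249.4] [-59.7  10.9  -6.2]
(300, 262) [ 508.1 -143.6   -0.5] [191.8 -93.9  27.7]
(276, 240) [490.1 -35.  217.1] [-27.5   9.1  -0.6]
(276, 262) [490.  -40.4 231.3] [-41.6   3.4  -0.6]
(276, 285) [489.5 -51.1 233.2] [-43.2  -7.3  -0.6]
(274, 230) [489.4 -29.6 217.6] [-28.1  14.5  -1.5]
```

```bash
python3 - <<'E'
from h import *
np.set_printoptions(precision=1,suppress=True,linewidth=200)
d=np.load('pics/wrist12.npz'); p=np.array([493.063,-40.103,186.245]); M=np.array([[-0.028,0.053,0.998],[-0.019,0.998,-0.053],[-0.999,-0.021,-0.027]])
for v in (238,240,243,247,252,258,265,275,285): print(v,[(u,(M.T@(dep(d,u,v)-p)).round().tolist()) for u in (150,165,175,181,185)])
crop('wrist12','w12c',(100,220,200,390),4)
E
```

```text
238 [(150, [192.0, -64.0, -147.0]), (165, [190.0, -63.0, -129.0]), (175, [-28.0, 11.0, -50.0]), (181, [-28.0, 11.0, -47.0]), (185, [190.0, -63.0, -106.0])]
240 [(150, [193.0, -67.0, -148.0]), (165, [191.0, -66.0, -130.0]), (175, [-32.0, 11.0, -49.0]), (181, [-31.0, 11.0, -47.0]), (185, [-28.0, 10.0, -46.0])]
243 [(150, [191.0, -70.0, -148.0]), (165, [-35.0, 11.0, -53.0]), (175, [-37.0, 11.0, -48.0]), (181, [-33.0, 10.0, -46.0]), (185, [-30.0, 9.0, -45.0])]
247 [(150, [191.0, -75.0, -148.0]), (165, [-41.0, 11.0, -51.0]), (175, [-42.0, 11.0, -47.0]), (181, [-37.0, 9.0, -45.0]), (185, [-31.0, 7.0, -45.0])]
252 [(150, [193.0, -82.0, -149.0]), (165, [-47.0, 11.0, -49.0]), (175, [-43.0, 9.0, -46.0]), (181, [-39.0, 8.0, -45.0]), (185, [-32.0, 5.0, -45.0])]
258 [(150, [-55.0, 11.0, -53.0]), (165, [-54.0, 11.0, -47.0]), (175, [-49.0, 9.0, -45.0]), (181, [-39.0, 5.0, -45.0]), (185, [-31.0, 2.0, -45.0])]
265 [(150, [-62.0, 11.0, -51.0]), (165, [-59.0, 10.0, -46.0]), (175, [-49.0, 5.0, -45.0]), (181, [-40.0, 2.0, -45.0]), (185, [-33.0, -1.0, -45.0])]
275 [(150, [-72.0, 11.0, -47.0]), (165, [-62.0, 7.0, -45.0]), (175, [-50.0, 1.0, -45.0]), (181, [-41.0, -3.0, -45.0]), (185, [-34.0, -6.0, -45.0])]
285 [(150, [-76.0, 9.0, -46.0]), (165, [-62.0, 2.0, -45.0]), (175, [-51.0, -3.0, -45.0]), (181, [-42.0, -7.0, -45.0]), (185, [193.0, -124.0, -111.0])]
```

View pics/w12c.png

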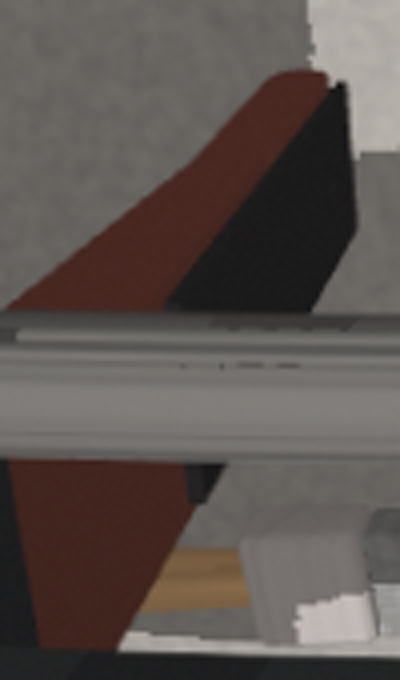

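```bash
python3 -c "
from workcell import ctrl; print(ctrl.grip_depth)"
```

```text
18.700000000000003
```

Emit:
send_rows(
  rows=[
    [-8,0,0,0],
    [0,0,0,0],
    [0,0,0,0],
    [0,0,0,0],
    [0,0,0,0],
    [0,0,0,0],
    [0,0,0,0],
    [0,0,0,0],
    [0,0,0,0],
    [0,0,0,0],
  ],
  fingers=1,
)

```text
t: 12.78
ee_pos: [489.8, -44.5, 198.8]
orientation: [0.026, 1.591, -0.058]
ft_force: [-0.8, -0.3, 0.4]
width: 63.7
```

```bash
python3 - <<'E'
from h import *
np.set_printoptions(precision=3,suppress=True)
p,M,o=tool(); print(p,M,o['t'],o['ft_force'],o['width'])
print(M.T@(np.array([488.3,-46,161])-p))
E
```

```text
[489.806 -44.46  198.843] [[-0.021  0.053  0.998]
 [-0.02   0.998 -0.054]
 [-1.    -0.021 -0.02 ]] 12.7833 [-0.826 -0.293  0.362] 63.724558207214244
[37.889 -0.83  -0.657]
```

Emit:
send_rows(
  rows=[
    [8,0,0,0],
    [12,-0.5,-0.5,0],
    [11,0,0,0],
    [5,0,0,0],
    [1,0,0,0],
    [0,0,0,0],
  ],
)

```text
t: 13.28
ee_pos: [488.3, -45.7, 158.8]
orientation: [0.026, 1.591, -0.058]
ft_force: [0.0, -0.5, -0.3]
width: 87.8
```

```bash
python3 - <<'E'
from h import *
np.set_printoptions(precision=3,suppress=True)
d=shot('wrist','w15');p,M,o=tool(); print(p,o['t'],o['ft_force'],o['width'])
for u,v in [(181,239),(180,242),(374,242),(270,270)]: print((u,v),dep(d,u,v))
E
```

```text
[488.442 -45.734 158.988] 13.3333 [-0.005  1.025  0.501] 87.55552522940565
(181, 239) [443.195 -31.869 190.437]
(180, 242) [443.983 -31.793 194.851]
(374, 242) [534.982 -36.456 193.832]
(270, 270) [486.94  -37.458 217.289]
```

View pics/w15.png

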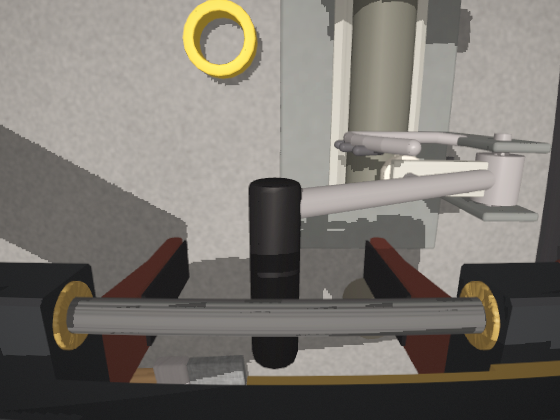

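The picture shows the bar (centre at about column 275) now between the open fingers. The camera puts the fingertips at z ≈ 187, about 28 mm above the reported TCP. I'm closing.

Emit:
send_rows(
  rows=[
    [0,0,0,0],
    [0,0,0,0],
    [0,0,0,0],
    [0,0,0,0],
    [0,0,0,0],
    [0,0,0,0],
    [0,0,0,0],
    [0,0,0,0],
    [0,0,0,0],
    [0,0,0,0],
  ],
  fingers=0,
)

```text
t: 14.17
ee_pos: [489.7, -45.8, 161.1]
orientation: [0.026, 1.587, -0.058]
ft_force: [-11.5, -0.5, 4.1]
width: 24.6
```

Emit:
send_rows(
  rows=[
    [0,0,0,0],
    [0,0,0,0],
    [0,0,0,0],
  ],
)

```text
t: 14.42
ee_pos: [487.8, -45.8, 161.1]
orientation: [0.026, 1.591, -0.058]
ft_force: [-0.2, -0.5, -0.5]
width: 21.3
```

```bash
python3 - <<'E'
from h import *
np.set_printoptions(precision=3,suppress=True)
d=shot('wrist','w16');shot('side','s16');p,M,o=tool(); print(p,o['t'],o['ft_force'],o['width'])
E
python3 padz.py s16
```

```text
[487.791 -45.735 161.044] 14.5167 [-0.385 -0.208  1.818] 21.13428066861651
s16
{66: 9, 68: 9, 70: 8, 72: 6, 74: 2, 76: 5, 78: 4, 80: 6, 82: 9, 84: 9, 86: 7, 88: 11, 90: 2, 92: 7, 94: 7, 96: 18, 98: 45, 100: 19, 102: 1, 104: 3, 106: 3, 108: 3, 110: 2, 112: 1, 114: 2, 116: 2, 118: 0, 120: 3, 122: 1, 124: 1, 126: 2, 128: 1, 130: 4}
plate top 100.25745264131479 56
```

View pics/w16.png

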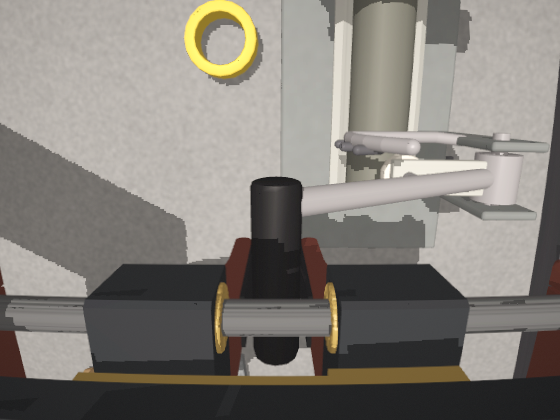

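View pics/s16.png

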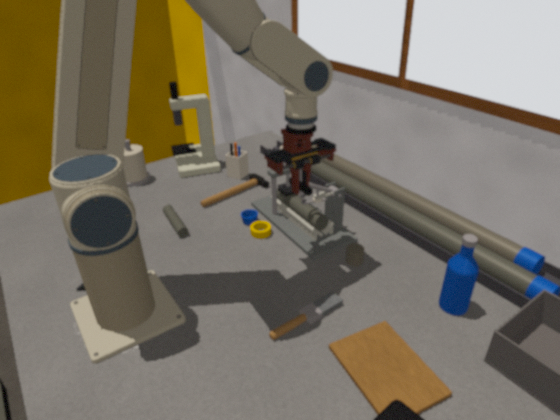

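```bash
cat > lev.py <<'E'
from h import *
import sys
np.set_printoptions(precision=3,suppress=True)
# reference: at lever 0 ee=(487.8,-45.75,161.0)
P0=np.array([487.8,-45.75,161.0]); fx=np.array([np.cos(.052),-np.sin(.052),0])
def pos(th):
    a=.5-th; return P0-fx*160*(np.cos(a)-np.cos(.5))+np.array([0,0,160*(np.sin(a)-np.sin(.5))])
p,M,o=tool(); z=(p[2]-P0[2])/160+np.sin(.5); th=.5-np.arcsin(z)
print(p,'t',o['t'],'F',o['ft_force'],'w',o['width'],'th~',th,'err',p-pos(th))
t1=float(sys.argv[1]); n=int(sys.argv[2]); cur=p; rows=[]
for i in range(n):
    t=pos(th+(t1-th)*(i+1)/n); rows.append([round(float(x),1) for x in M.T@(t-cur)]+[0]); cur=t
print(rows)
E
python3 lev.py .3 8
```

```text
[487.791 -45.735 161.044] t 14.5167 F [-0.385 -0.208  1.818] w 21.13428066861651 th~ -0.0003141221644649139 err [-0.033  0.017  0.   ]
[[5.4, 0.1, -2.6, 0], [5.5, 0.1, -2.5, 0], [5.6, 0.1, -2.3, 0], [5.6, 0.1, -2.1, 0], [5.7, 0.1, -1.8, 0], [5.8, 0.1, -1.6, 0], [5.8, 0.1, -1.4, 0], [5.9, 0.1, -1.2, 0]]
```

Emit:
send_rows(
  rows=[
    [5.4,0,-2.6,0],
    [5.5,0,-2.5,0],
    [5.6,0,-2.3,0],
    [5.6,0,-2.1,0],
    [5.7,0,-1.8,0],
  ],
)

```text
t: 14.93
ee_pos: [477.0, -45.1, 136.0]
orientation: [0.027, 1.588, -0.058]
ft_force: [-1.6, 0.8, 5.1]
width: 21.5
```

```bash
python3 - <<'E'
from h import *
shot('wrist','w17');shot('side','s17',(240,140,350,250),5)
E
python3 lev.py .61 9
```

```text
[476.808 -45.126 135.512] t 15.0333 F [-0.481  1.356  3.529] w 21.416305938776894 th~ 0.17413613713359843 err [0.159 0.044 0.   ]
[[7.4, 0.1, -2.3, 0], [7.5, 0.1, -1.8, 0], [7.6, 0.2, -1.4, 0], [7.7, 0.2, -1.1, 0], [7.7, 0.2, -0.7, 0], [7.7, 0.2, -0.3, 0], [7.7, 0.2, 0.0, 0], [7.7, 0.2, 0.4, 0], [7.7, 0.2, 0.8, 0]]
```

View pics/w17.png

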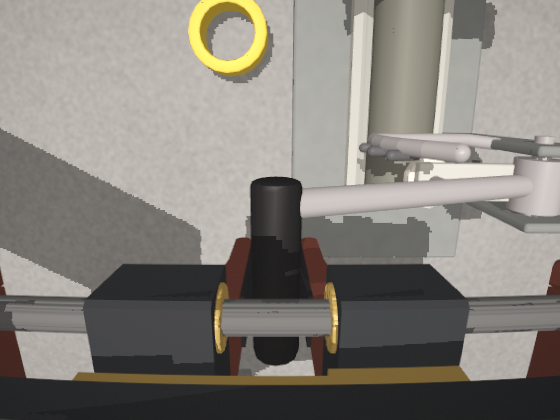

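Emit:
send_rows(
  rows=[
    [7.4,0,-2.3,0],
    [7.5,0,-1.8,0],
    [7.6,0.2,-1.4,0],
    [7.7,0.2,-1.1,0],
    [7.7,0.2,-0.7,0],
    [7.7,0.2,-0.3,0],
    [7.7,0.2,0,0],
  ],
)

```text
t: 15.62
ee_pos: [468.5, -44.7, 84.6]
orientation: [0.027, 1.588, -0.058]
ft_force: [-3.7, 0.5, 9.5]
width: 21.5
```

```bash
python3 lev.py .61 2
```

```text
[468.451 -44.651  84.645] t 15.6167 F [-3.733  0.494  9.527] w 21.53139075739531 th~ 0.4977942405802479 err [0.211 0.081 0.   ]
[[9.0, 0.1, 0.2, 0], [8.9, 0.2, 0.9, 0]]
```

Emit:
send_rows(
  rows=[
    [9,0,0.2,0],
    [9,0,0.9,0],
    [1,0,0,0],
    [0,0,0,0],
  ],
)

```text
t: 15.95
ee_pos: [469.5, -44.7, 65.4]
orientation: [0.027, 1.588, -0.057]
ft_force: [-3.8, 0.3, 10.9]
width: 21.2
```

```bash
python3 lev.py .61 2;  python3 - <<'E'
from h import *
shot('wrist','w18');shot('side','s18');crop('s18','s18c',(240,140,350,250),5)
d=np.load('pics/w18.npz'); print([dep(d,275,v).round(1) for v in (185,200,215,230,250)])
E
python3 padz.py s18; python3 lev.py .61 2
```

```text
[469.535 -44.67   65.443] t 15.95 F [-3.809  0.318 10.866] w 21.1585811384888 th~ 0.6180808933194206 err [0.183 0.12  0.   ]
[[-0.6, -0.1, -0.3, 0], [-0.6, -0.0, -0.1, 0]]
[array([471.8,  -2.2, 120.4]), array([471.5,  -7.6, 122.6]), array([471.2, -13.7, 122.7]), array([470.9, -19.9, 122.7]), array([470.4, -28.6, 122. ])]
s18
{66: 0, 68: 0, 70: 0, 72: 0, 74: 0, 76: 0, 78: 0, 80: 0, 82: 0, 84: 0, 86: 0, 88: 0, 90: 0, 92: 0, 94: 0, 96: 0, 98: 0, 100: 0, 102: 0, 104: 0, 106: 0, 108: 0, 110: 0, 112: 0, 114: 0, 116: 0, 118: 0, 120: 0, 122: 0, 124: 0, 126: 0, 128: 0, 130: 0}
plate top nan 0
[469.452 -44.7    65.654] t 16.05 F [-3.274  1.014  9.723] w 21.158712613015755 th~ 0.6167514419442053 err [0.125 0.089 0.   ]
[[-0.5, -0.1, -0.2, 0], [-0.5, -0.0, -0.1, 0]]
  return _methods._mean(a, axis=axis, dtype=dtype,
  ret = ret.dtype.type(ret / rcount)
```

View pics/w18.png

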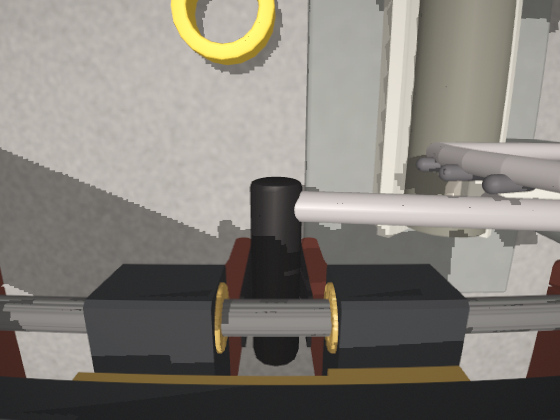

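View pics/s18c.png

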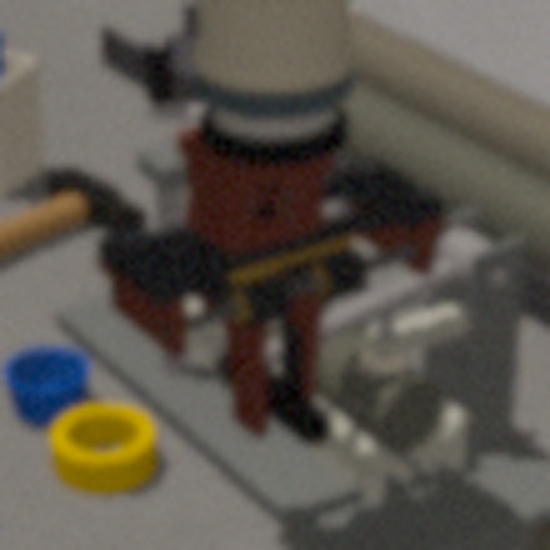

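Emit:
send_rows(
  rows=[
    [0,0,0,0],
    [0,0,0,0],
    [0,0,0,0],
    [0,0,0,0],
    [0,0,0,0],
    [0,0,0,0],
  ],
)

```text
t: 16.55
ee_pos: [469.1, -44.7, 68.1]
orientation: [0.027, 1.591, -0.058]
ft_force: [-2.4, 1.4, 8.2]
width: 21.1
```

```bash
python3 lev.py .61 1;  python3 - <<'E'
from h import *
shot('top','t19',(180,130,340,225),5)
E
```

```text
[469.078 -44.685  68.061] t 16.55 F [-2.423  1.371  8.161] w 21.117175458598602 th~ 0.6016177456767942 err [0.014 0.09  0.   ]
[[1.3, -0.1, 0.2, 0]]
```

View pics/t19.png

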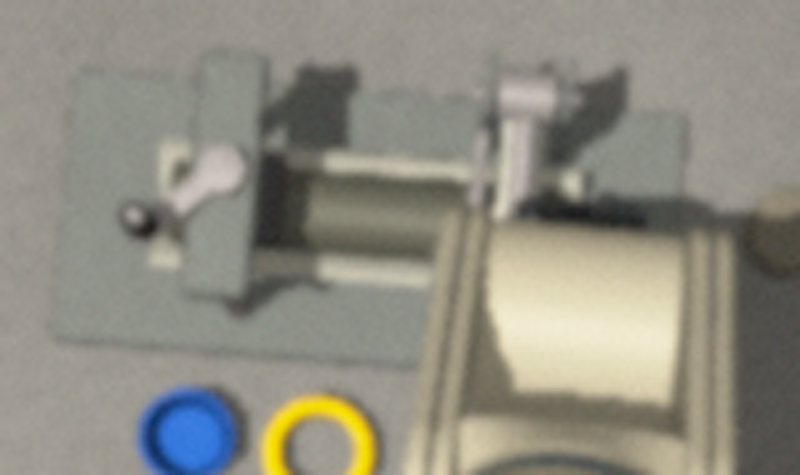

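Emit:
send_rows(
  rows=[
    [3,0,0,0],
    [2,0,0,0],
  ],
)

```text
t: 16.77
ee_pos: [469.6, -44.7, 64.4]
orientation: [0.027, 1.59, -0.058]
ft_force: [-4.4, 1.1, 11.6]
width: 21.3
```

```bash
python3 lev.py .61 1
```

```text
[469.562 -44.708  64.365] t 16.7667 F [-4.441  1.109 11.644] w 21.262255448567856 th~ 0.624867270166076 err [0.078 0.089 0.   ]
[[-2.4, -0.1, -0.4, 0]]
```

```bash
python3 -c "
from workcell import ctrl; print(ctrl.close_job())"
```

```text
the job is handed in; nothing more can be done
None
```

I clamped the core with the crank, let go, then gripped the crossbar and pressed the lever into the third notch. I handed the job in at about 16.8 s with the gripper still holding the bar down. No verdict is reported.

**What I did**
- **Clamp:** I turned the crank about 8.3 rad clockwise. By the side camera's depth, the pad stopped sinking after about 6.1–6.7 rad while the screw went on. That puts it 1.6–2.1 rad past first touch, or roughly 20–27 N. I worked this force out; I did not measure it.
- **Lever:** I opened the fingers, lifted clear, gripped the bar at its middle and moved it along the lever's arc.

**Last checks**
- **Lever angle:** from the tool height it was about 0.62 rad, with about 11.6 N pushing back at the wrist. An earlier wrist depth reading put the bar axis at about 112 mm, against 114 mm for the third notch.
- **Grip:** the fingers read 21.3 mm open on the 22 mm bar.
- **Bystanders:** the last top picture showed the cap and the tape roll in place.

**What failed or disagreed**
- **First grip on the bar:** the fingers shut above the bar without gripping it. The wrist camera puts the fingertips about 28 mm short of the reported TCP, so I lowered the tool by that much and gripped again.
- **Final clamp check:** the arm hid the pad from the side camera, so I could not re-measure the clamp with the lever down. The last check, with the bar gripped but before pressing, showed it unchanged.
- **Holding drift:** rows with no movement let the lever creep up from 0.617 to 0.602 rad, so I pressed it down a few mm more before handing in.

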